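# Clear the reagent deck and load its sprung bays

### The job

Reload the analyser's reagent deck: with the scraper block, not with your fingers, first wipe every loose chip along the deck's channel off its end into the waste tray, then stand the scraper back on its mat. Then load every cartridge upright, one to a bay: press the bay's sprung follower back and slip the cartridge down behind the stop ridge, so that it ends fully home on the plate, held by the follower against the ridge. Leave the other things on the table where they are.

Things in the scene. Friction and masses are not known exactly. Their poses are not given: they have to be found in the camera images.
- deck: Fixed low blue reagent deck with a steel top plate 80 mm above the table. Origin on the table under the middle of its wiping channel; x across it, away from the robot, towards the bays; y along it, to the robot's left; z up. Plate: x -50 to 170, y -140 to 140 mm. Behind the bays a spring housing, x 142 to 170 mm, top 40 mm above the plate.
- apron (a point): Middle of the wiping channel, on the plate surface. Axes as the deck. The channel is the strip x -40 to 40 mm along the plate's whole length, between a front lip (x -50 to -40, 10 mm high) and the stop ridge (x 40 to 50, 12 mm high). It is open at both ends; at the +y end (y = 140) the plate overhangs the waste tray.
- bay0 (a point): Bay at the robot's right: point on the plate surface under the centre of a cartridge fully home; deck x 75, y -92 mm. Axes as the deck. The stop ridge's bay-side face is 25 mm to its -x. Ribs 12 mm high bound the bay, 84 mm free between them along y.
- bay1 (a point): Bay in the middle: point on the plate surface under the centre of a cartridge fully home; deck x 75, y 0 mm. Axes as the deck. The stop ridge's bay-side face is 25 mm to its -x. Ribs 12 mm high bound the bay, 84 mm free between them along y.
- bay2 (a point): Bay at the robot's left: point on the plate surface under the centre of a cartridge fully home; deck x 75, y 92 mm. Axes as the deck. The stop ridge's bay-side face is 25 mm to its -x. Ribs 12 mm high bound the bay, 84 mm free between them along y.
- follower0 (a joint): Sprung follower of bay0: upright black plate 66 mm wide, 10 thick, flat face, from the floor to 36 mm above the plate. Value in m: 0 = forward (face 16 mm behind the ridge, deck x 66 mm), 0.034 with a cartridge home, 0.060 fully back (+x). Spring 4 N at 0, 9 N at 0.060; damped, shuts in about 0.4 s. A cartridge held 15 to 25 mm above the plate clears the ridge and can itself press it back.
- follower1 (a joint): Sprung follower of bay1: upright black plate 66 mm wide, 10 thick, flat face, from the floor to 36 mm above the plate. Value in m: 0 = forward (face 16 mm behind the ridge, deck x 66 mm), 0.034 with a cartridge home, 0.060 fully back (+x). Spring 4 N at 0, 9 N at 0.060; damped, shuts in about 0.4 s. A cartridge held 15 to 25 mm above the plate clears the ridge and can itself press it back.
- follower2 (a joint): Sprung follower of bay2: upright black plate 66 mm wide, 10 thick, flat face, from the floor to 36 mm above the plate. Value in m: 0 = forward (face 16 mm behind the ridge, deck x 66 mm), 0.034 with a cartridge home, 0.060 fully back (+x). Spring 4 N at 0, 9 N at 0.060; damped, shuts in about 0.4 s. A cartridge held 15 to 25 mm above the plate clears the ridge and can itself press it back.
- tray_in (a point): Centre of the inner floor of the fixed open waste tray (120 x 120 mm outside, 50 mm high, walls 4 mm, floor about 4 mm), standing at the deck's +y end with its rim 24 mm under the end of the plate. Axes as the deck.
- mat_top (a point): Centre of the top of the fixed black rubber tool mat, 130 (x) x 120 (y) x 3 mm.
- scraper_c (a point): Loose scraper block, upright, 70 mm high, 0.2 kg; the point is its centre, 35 mm above its underside, z up. Foot: grey block 70 mm wide (its x) x 56 mm (its y) x 24 mm high, the 70 mm side spans the wiping channel. Above it a black handle 46 (x) x 26 (y) x 46 mm to grip. It starts standing on the mat.
- cart0_c (a point): White reagent cartridge (may be absent), upright block 50 (its x) x 72 (its y) x 72 mm high with a small black cap 10 mm high on top, 0.2 to 0.38 kg; the point is the centre of the block, 36 mm above its underside, z up. It goes into any bay with its 50 mm side along deck x, either way round.
- cart1_c (a point): White reagent cartridge (may be absent), upright block 50 (its x) x 72 (its y) x 72 mm high with a small black cap 10 mm high on top, 0.2 to 0.38 kg; the point is the centre of the block, 36 mm above its underside, z up. It goes into any bay with its 50 mm side along deck x, either way round.
- cart2_c (a point): White reagent cartridge (may be absent), upright block 50 (its x) x 72 (its y) x 72 mm high with a small black cap 10 mm high on top, 0.2 to 0.38 kg; the point is the centre of the block, 36 mm above its underside, z up. It goes into any bay with its 50 mm side along deck x, either way round.
- chip0_c (a point): Loose white hard plastic chip (may be absent), 26 x 22 x 10 mm, about 12 g; the point is its centre. Starts in the wiping channel.
- chip1_c (a point): Loose white hard plastic chip (may be absent), 26 x 22 x 10 mm, about 12 g; the point is its centre. Starts in the wiping channel.
- chip2_c (a point): Loose white hard plastic chip (may be absent), 26 x 22 x 10 mm, about 12 g; the point is its centre. Starts in the wiping channel.
- chip3_c (a point): Loose white hard plastic chip (may be absent), 26 x 22 x 10 mm, about 12 g; the point is its centre. Starts in the wiping channel.
- chip4_c (a point): Loose white hard plastic chip (may be absent), 26 x 22 x 10 mm, about 12 g; the point is its centre. Starts in the wiping channel.
- pot: Small clear open plastic specimen pot, 42 mm across, 34 mm high, loose, standing on the table; origin under it. Bystander.
- bottle: White bottle with red cap, 60 mm across, 150 mm high, loose; origin under it. Bystander.
- mouse: Round black computer mouse, 60 mm across, 33 mm high, loose; origin under it. Bystander.
- wipes: Cardboard box of wipes 100 (x) x 110 (y) x 60 mm high, loose; origin under it. Bystander.

How it is judged (in metres and radians):
On the way, in this order (a step that is already met when the one before it is completed fails the run):
1. the scraper's foot is down on the plate in the wiping channel (x of scraper_c in the frame of apron between -0.02 and 0.02 m and y of scraper_c in the frame of apron between -0.15 and 0.15 m and z of scraper_c in the frame of apron between 0.029 and 0.041 m and angle between scraper_c's own z axis and vertical below 0.15 rad), for 0.2 s.
2. every chip is in the waste tray (x of chip0_c in the frame of tray_in between -0.06 and 0.06 m and y of chip0_c in the frame of tray_in between -0.062 and 0.062 m and z of each of chip0_c, chip1_c, chip2_c, chip3_c, chip4_c in the frame of tray_in below 0.048 m and x of chip1_c in the frame of tray_in between -0.06 and 0.06 m and y of chip1_c in the frame of tray_in between -0.062 and 0.062 m and x of chip2_c in the frame of tray_in between -0.06 and 0.06 m and y of chip2_c in the frame of tray_in between -0.062 and 0.062 m and x of chip3_c in the frame of tray_in between -0.06 and 0.06 m and y of chip3_c in the frame of tray_in between -0.062 and 0.062 m and x of chip4_c in the frame of tray_in between -0.06 and 0.06 m and y of chip4_c in the frame of tray_in between -0.062 and 0.062 m), for 0.2 s.
3. the scraper stands on its mat again, let go (x of scraper_c in the frame of mat_top between -0.045 and 0.045 m and y of scraper_c in the frame of mat_top between -0.04 and 0.04 m and z of scraper_c in the frame of mat_top between 0.029 and 0.041 m and angle between scraper_c's own z axis and vertical below 0.1 rad and linear speed of scraper below 0.02 m/s and contact force between scraper and the fingers below 0.1 N), for 0.2 s.
4. every cartridge is home in a bay (((x of cart0_c in the frame of bay0 between -0.006 and 0.006 m and y of cart0_c in the frame of bay0 between -0.011 and 0.011 m and z of cart0_c in the frame of bay0 between 0.031 and 0.041 m) or (x of cart0_c in the frame of bay1 between -0.006 and 0.006 m and y of cart0_c in the frame of bay1 between -0.011 and 0.011 m and z of cart0_c in the frame of bay1 between 0.031 and 0.041 m) or (x of cart0_c in the frame of bay2 between -0.006 and 0.006 m and y of cart0_c in the frame of bay2 between -0.011 and 0.011 m and z of cart0_c in the frame of bay2 between 0.031 and 0.041 m)) and angle between each of cart0_c, cart1_c, cart2_c's own z axis and vertical below 0.1 rad and angle between the x axis of each of cart0_c, cart1_c, cart2_c and the x axis of deck, either way round below 0.12 rad and linear speed of each of cart0, cart1, cart2 below 0.02 m/s and ((x of cart1_c in the frame of bay0 between -0.006 and 0.006 m and y of cart1_c in the frame of bay0 between -0.011 and 0.011 m and z of cart1_c in the frame of bay0 between 0.031 and 0.041 m) or (x of cart1_c in the frame of bay1 between -0.006 and 0.006 m and y of cart1_c in the frame of bay1 between -0.011 and 0.011 m and z of cart1_c in the frame of bay1 between 0.031 and 0.041 m) or (x of cart1_c in the frame of bay2 between -0.006 and 0.006 m and y of cart1_c in the frame of bay2 between -0.011 and 0.011 m and z of cart1_c in the frame of bay2 between 0.031 and 0.041 m)) and ((x of cart2_c in the frame of bay0 between -0.006 and 0.006 m and y of cart2_c in the frame of bay0 between -0.011 and 0.011 m and z of cart2_c in the frame of bay0 between 0.031 and 0.041 m) or (x of cart2_c in the frame of bay1 between -0.006 and 0.006 m and y of cart2_c in the frame of bay1 between -0.011 and 0.011 m and z of cart2_c in the frame of bay1 between 0.031 and 0.041 m) or (x of cart2_c in the frame of bay2 between -0.006 and 0.006 m and y of cart2_c in the frame of bay2 between -0.011 and 0.011 m and z of cart2_c in the frame of bay2 between 0.031 and 0.041 m))), for 0.3 s.
At the end, for the whole second after the job is handed in: Chips in the tray; scraper upright on the mat (centre within 45 x 40 mm); each cartridge in its own bay, upright (0.1 rad), square to the deck (0.12 rad), within 6 mm across the deck, 11 mm along it and 5 mm in height of home; all released, at rest (all of step 2 and all of step 3 and all of step 4 and contact force between each of cart0, cart1, cart2 and the fingers below 0.1 N); the robot touches nothing.
It fails at once if a chip is touched with the fingers (contact force between the fingers and chip0 above 0.5 N or contact force between the fingers and chip1 above 0.5 N or contact force between the fingers and chip2 above 0.5 N or contact force between the fingers and chip3 above 0.5 N or contact force between the fingers and chip4 above 0.5 N).
It fails at once if a bystander is moved more than 50 mm (distance of any of pot, bottle, mouse, wipes from where it was at the start of the episode above 0.05 m).
Of cart0, cart1, cart2 only 2 to 3 are there at a start; the rules pass over those that are not, and their reading is None.
Of chip0, chip1, chip2, chip3, chip4 only 3 to 5 are there at a start; the rules pass over those that are not, and their reading is None.
At some moment in a run one of cart0, cart1, cart2, scraper may be knocked a few centimetres aside while the robot is not near it.
It also fails if it takes over 210 s, if anything falls off the work surface, if the arm or the gripper's body presses on something with over 40 N, if the wrist force passes 120 N, or if a joint passes its speed limit or range.

### The arm

A 6-joint arm with a two-finger parallel gripper is mounted at the origin on the work surface. World frame = base frame: x ahead of the robot, y to its left, z up, the work surface at z = 0. Lengths are in m, angles in degrees, forces in N, time in s.
With the tool pointing down it reaches from about 0.35 to 0.775 m from the base axis. Payload 5.5 kg.
Tool frame: the origin (TCP) lies at the very end of the fingers, on their centre line; the grasp point (between the pads) lies 19 mm behind it (robot.tcp_to_grasp is the distance from the TCP to the grasp point, in m); z points along the fingers, y is the direction in which the jaws open and shut (so a half turn about z gives the same grasp; the last joint's range is limited). The gripper opens to 85 mm and grips with 20 to 120 N. Pads are 22 mm wide; open, the fingers measure 114 mm over their backs; the gripper's body (76 mm by 85 mm) begins 54 mm behind the grasp point. The pads swing forward as they close: fully open they stand 13 mm farther back than shut.
Start: joints at [-75.092, 17.945, 2.641, 74.691, 0, 82.002], TCP at [0.224, -0.53, 0.202] pointing down, gripper open.
Joint ranges: [-158.12, 158.12], [-49.38, 96.58], [-58.88, 72.47], [-126.05, 133.96], [-84.25, 85.87], [-180, 180]. Speed limits (degrees/s): [147.25, 147.25, 180, 180, 180, 180].

### API

Orientations are given as a 3x3 rotation matrix whose columns are the frame's x, y, z axes.
In Python, from plant import robot gives the robot as it stands.
- The arm moves only by the shell command python3 -m inch 'ROWS'. ROWS is text: rows parted by semicolons, each of 5 numbers parted by spaces: the closure, from 0 (fully open) to 1 (shut), then the shift along the tool's x, y, z in m, then the turn about the tool's z in degrees. In form: grip tx ty tz roll; .... A call has 1 to 5 rows; each row is the pose to reach, as a shift and turn from the pose commanded when the call began, along the tool's axes at that moment; what a row does not reach only later rows make up. A row lasts 1/10 s, in which the tool goes at most 50 mm and 8.59 degrees, less where a joint would pass 70% of its speed; a pose out of reach is approached as far as the arm can. A call with a gripper value outside its range is refused whole. The fingers move at their own pace and stop on an object; the grip force is fixed at half the most. Time passes only in rows, so rows that repeat a pose let the fingers close. It gives the time, the measured TCP pose, the force and the opening at its end, in the units of the state.
- robot.sense(): the state, without advancing time (a new reading comes with each control period).
- robot.camera(name): name is "side" or "top" or "wrist"; returns a dict with "pixels" (384x512x3 uint8, red, green, blue), "depth" (384x512 float32, m along the optical axis (not along the pixel's ray), 0 where there is no reading), "fx", "fy", "cx", "cy" (pixels), "R" (3x3) and "t" (3): a world point X has camera coordinates R X + t; the wrist camera has in their place "T_tool_cam" (4x4, takes a point from camera to tool coordinates, whose origin is the TCP and whose axes are the flange's). Camera axes: x right, y down, z forward; pixel columns grow to the right and rows downward; lengths in m; the calibration is good to about 2 mm. A picture is of the moment at which its call begins: read the wrist's pose just before it.
- robot.hand_in(): hands the job in, once; it reports no verdict.
The state is a dict: "time_s": time; "joint_pos": joint angles; "joint_vel": joint speeds; "joint_efforts": joint torques, N m; "tool_pos": TCP position; "tcp_rot": TCP orientation; "wrist_force": force on the tool from outside, world axes, zero at the start; "moment": the same for the moment, N m; "finger_gap": finger opening in m.
Only numpy, scipy, OpenCV 4.12 (cv2) and the standard library are available. Lean on these libraries where they do the work, as an engineer would, in place of code of your own. Each camera call takes 0.05 s, during which the arm holds its last target. There are 200 camera calls.

## Working session

There is one attempt and no reset: what is moved stays moved. The work goes in short steps, Python scripts to look and compute and a shell command to move; the robot and the scene stay as the last step left them, time stands still between calls to the robot, and variables do not carry over. Pictures are saved under pics/ and viewed, about 12 in all and at most 16, crops included, and the job is handed in when it is done.

```bash
ls; mkdir -p pics; cat > h.py <<'E'
import numpy as np, cv2
from plant import robot
def shot(name,fn=None):
    s=robot.sense(); c=robot.camera(name)
    if name=="wrist":
        T=np.eye(4);T[:3,:3]=s['tcp_rot'];T[:3,3]=s['tool_pos'];M=T@np.array(c['T_tool_cam'])
    else:
        M=np.eye(4);M[:3,:3]=np.array(c['R']).T;M[:3,3]=-np.array(c['R']).T@np.array(c['t'])
    d=c['depth'];v,u=np.mgrid[:d.shape[0],:d.shape[1]]
    P=np.stack([(u-c['cx'])/c['fx']*d,(v-c['cy'])/c['fy']*d,d],-1)@M[:3,:3].T+M[:3,3]
    P[d==0]=np.nan
    if fn: cv2.imwrite('pics/'+fn,c['pixels'][...,::-1])
    np.savez('/tmp/'+name,P=P,px=c['pixels'],M=M,K=[c['fx'],c['fy'],c['cx'],c['cy']])
    return c['pixels'],P
E
python3 - <<'E'
from h import *
import cv2
s=robot.sense();print({k:np.round(v,3).tolist() for k,v in s.items()})
a,_=shot('top');b,_=shot('side')
cv2.imwrite('pics/a.png',a[...,::-1]);cv2.imwrite('pics/b.png',b[...,::-1])
E
```

```text
pics
{'time_s': 0.0, 'joint_pos': [-75.091, 17.992, 2.577, 74.692, 0.0, 82.001], 'joint_vel': [0.036, 0.103, 0.118, -0.091, -0.016, -0.052], 'joint_efforts': [0.0, -48.062, 29.854, 0.019, -0.0, 0.0], 'tool_pos': [0.224, -0.529, 0.201], 'tcp_rot': [[0.921, 0.389, -0.0], [0.389, -0.921, 0.002], [0.0, -0.002, -1.0]], 'wrist_force': [-0.12, -0.134, -0.074], 'moment': [-0.026, 0.017, -0.006], 'finger_gap': 0.086}
```

View pics/a.png

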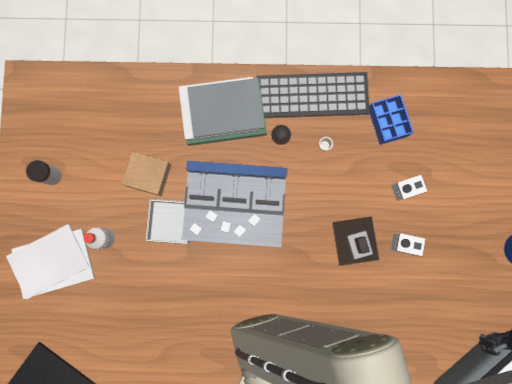

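View pics/b.png

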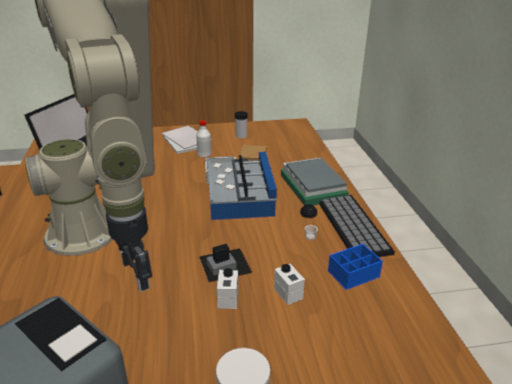

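Top: the deck spans roughly (183,162)–(287,246) with five chips at about (211,216), (254,220), (226,227), (240,231) and (196,229). The tray is at (168,221), the mat with scraper at (357,242), and two cartridges at (410,188) and (409,244). The mouse is at (281,134), the pot at (326,144) and the wipes at (147,174). The side view agrees, and there are only two cartridges.

```bash
python3 - <<'E'
from h import *
z=np.load('/tmp/top.npz');P=z['P'];px=z['px'];print(z['K'],z['M'][:3,3])
def rect(name,u0,v0,u1,v1,zl,zh,cond=None):
    q=P[v0:v1,u0:u1].reshape(-1,3);c=px[v0:v1,u0:u1].reshape(-1,3).astype(int)
    m=(q[:,2]>zl)&(q[:,2]<zh)
    if cond: m&=cond(c)
    q=q[m];r=cv2.minAreaRect((q[:,:2]*1000).astype(np.float32))
    print(name,len(q),'c',np.round(r[0],1),'size',np.round(r[1],1),'ang',round(r[2],1),'z',np.round(np.percentile(q[:,2],[10,50,90])*1000,1))
rect('deckplate',175,155,295,252,.07,.1)
rect('housing',175,155,295,185,.11,.13)
rect('mat',330,212,382,270,.001,.2)
rect('scr foot',340,225,378,262,.015,.04)
rect('scr handle',340,225,378,262,.05,.1)
rect('cartA',388,170,432,205,.06,.075)
rect('cartB',388,228,432,262,.06,.075)
rect('tray',142,195,190,248,.03,.06)
rect('mouse',268,120,294,150,.015,.06)
rect('pot',315,133,337,155,.01,.06)
for n,(u,v) in enumerate([(211,216),(254,220),(226,227),(240,231),(196,229)]):print(n,P[v,u].round(3))
print(P[200,183:290:6].round(3)[:,2],P[200,240])
E
```

```text
[498.39276181 498.39276181 256.94713961 187.24458875] [0.42655874 0.0670852  1.48749494]
deckplate 6258 c [522.3 130.8] size [280.5 193. ] ang 86.6 z [77.  81.4 91.3]
housing 1049 c [621.5 124.5] size [279.   48.4] ang 86.4 z [115.4 119.8 123.8]
mat 1923 c [ 440.2 -230.5] size [170.1 153. ] ang 0.1 z [ 1.7  4.9 34.6]
scr foot 307 c [ 427.1 -236.2] size [70. 57.] ang 16.4 z [21.6 26.6 31.7]
scr handle 168 c [ 427.2 -235.5] size [45.4 27.5] ang 14.1 z [64.1 71.7 76. ]
cartA 307 c [ 594.6 -377.3] size [49.8 75.6] ang 19.1 z [67.  71.4 74.2]
cartB 332 c [ 430.4 -370.4] size [73.2 50. ] ang 78.8 z [67.4 71.3 73.9]
tray 235 c [494.3 319.6] size [120.5 134.8] ang 86.8 z [34.7 48.7 53.6]
mouse 277 c [754.7  -3.7] size [55.1 57. ] ang 72.3 z [18.2 26.4 33.6]
pot 103 c [ 724.5 -136.8] size [39.1 40.3] ang 89.0 z [14.7 31.2 36.6]
0 [0.501 0.192 0.093]
1 [0.492 0.071 0.089]
2 [0.471 0.149 0.09 ]
3 [0.461 0.11  0.089]
4 [0.464 0.233 0.094]
[-0.001  0.08   0.082  0.085  0.094  0.083  0.085  0.119  0.118  0.115
  0.117  0.09   0.115  0.119  0.102  0.078  0.079 -0.003] [nan nan nan]
```

```bash
cat >> h.py <<'E'
def go(x,y,z,yaw):
    s=robot.sense();R=np.array(s['tcp_rot']);p=np.array(s['tool_pos'])
    d=R.T@(np.array([x,y,z])-p);cur=np.degrees(np.arctan2(R[1,0],R[0,0]))
    print('rows: %.4f %.4f %.4f roll %.2f | pos %s yaw %.2f F %s gap %.3f t %.1f'%(*d,(cur-yaw+180)%360-180,p.round(4),cur,np.round(s['wrist_force'],1),s['finger_gap'],s['time_s']))
E
python3 - <<'E'
from h import *
c=robot.camera('wrist');print(np.round(c['T_tool_cam'],3),c['fx'])
go(.427,-.236,.25,15)
E
```

```text
[[ 0.001 -0.964 -0.266  0.067]
 [ 1.     0.001  0.001  0.001]
 [-0.    -0.266  0.964 -0.173]
 [ 0.     0.     0.     1.   ]] 280.7328942899527
rows: 0.3014 -0.1910 -0.0488 roll 7.91 | pos [ 0.2237 -0.5292  0.2009] yaw 22.91 F [ 0.2 -0.9 -0.1] gap 0.085 t 0.1
```

```bash
python3 -m inch '0 0.15 -0.095 -0.05 0;0 0.15 -0.095 -0.05 0;0 0.15 -0.095 -0.05 0;0 0.15 -0.095 -0.05 0;0 0.15 -0.095 -0.05 0'; python3 -m inch '0 0.151 -0.096 0 0;0 0.151 -0.096 0 0;0 0.151 -0.096 0 0;0 0.151 -0.096 0 7.9;0 0.151 -0.096 0 7.9'
python3 - <<'E'
from h import *
go(.427,-.236,.25,15)
px,P=shot('wrist','w1.png')
def rect(zl,zh):
    m=(P[...,2]>zl)&(P[...,2]<zh)&(np.hypot(P[...,0]-.427,P[...,1]+.236)<.06);q=P[m]
    r=cv2.minAreaRect((q[:,:2]*1000).astype(np.float32));print(m.sum(),r,np.median(q[:,2]))
rect(.015,.04);rect(.064,.09)
E
```

```text
time_s: 0.65
tool_pos: [0.3271, -0.381, 0.2534]
tcp_rot: [[0.919, 0.394, 0.002], [0.394, -0.919, -0.001], [0.001, 0.002, -1.0]]
wrist_force: [-0.3, -0.7, 1.0]
finger_gap: 0.0853
time_s: 1.15
tool_pos: [0.4279, -0.2343, 0.2512]
tcp_rot: [[0.965, 0.261, -0.0], [0.261, -0.965, 0.001], [0.0, -0.001, -1.0]]
wrist_force: [-0.3, -0.3, 0.0]
finger_gap: 0.0856
rows: -0.0013 0.0014 0.0012 roll 0.12 | pos [ 0.4279 -0.2343  0.2512] yaw 15.12 F [-0.3 -0.3  0. ] gap 0.086 t 1.1
1171 ((426.912353515625, -239.32003784179688), (70.3575439453125, 55.44208526611328), 16.381378173828125) 0.027925828448517542
723 ((427.2531433105469, -239.35317993164062), (45.93608474731445, 25.719999313354492), 15.81920051574707) 0.07362114152916638
```

View pics/w1.png

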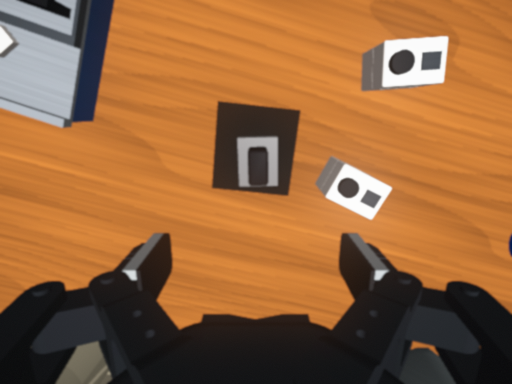

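```bash
python3 - <<'E'
from h import *
go(.427,-.2393,.036,16)
z=np.load('/tmp/wrist.npz');P=z['P'];px=z['px'].astype(int)
m=(px.sum(-1)<150)&(P[...,2]<.02)&(np.hypot(P[...,0]-.44,P[...,1]+.23)<.1);m|=(np.hypot(P[...,0]-.427,P[...,1]+.239)<.03)
q=P[m];print(m.sum(),cv2.minAreaRect((q[:,:2]*1000).astype(np.float32)))
E
```

```text
rows: -0.0010 0.0034 0.2151 roll -0.77 | pos [ 0.4272 -0.2358  0.2511] yaw 15.23 F [-0.2 -0.5  0.5] gap 0.085 t 1.2
19371 ((439.45220947265625, -230.4695281982422), (125.0798110961914, 115.26415252685547), 9.06095027923584)
```

```bash
python3 -m inch '0 -0.001 0.003 0.05 -0.8;0 -0.001 0.003 0.1 -0.8;0 -0.001 0.003 0.15 -0.8;0 -0.001 0.003 0.19 -0.8;0 -0.001 0.003 0.215 -0.8'; python3 -m inch '0 0 0 0 0;1 0 0 0 0;1 0 0 0 0;1 0 0 0 0;1 0 0 0 0'; python3 -m inch '1 0 0 0 0;1 0 0 0 0;1 0 0 0 0'
python3 - <<'E'
from h import *
go(.427,-.2393,.036,16)
E
```

```text
time_s: 1.7
tool_pos: [0.4237, -0.2399, 0.033]
tcp_rot: [[0.962, 0.272, -0.004], [0.272, -0.962, 0.002], [-0.003, -0.003, -1.0]]
wrist_force: [0.3, 0.5, 0.4]
finger_gap: 0.0853
time_s: 2.2
tool_pos: [0.4275, -0.2405, 0.038]
tcp_rot: [[0.962, 0.273, 0.002], [0.273, -0.962, -0.002], [0.002, 0.002, -1.0]]
wrist_force: [-0.2, 1.0, 1.0]
finger_gap: 0.0282
time_s: 2.5
tool_pos: [0.4274, -0.2402, 0.0382]
tcp_rot: [[0.962, 0.273, 0.002], [0.273, -0.962, -0.002], [0.001, 0.002, -1.0]]
wrist_force: [-0.8, 1.0, 6.6]
finger_gap: 0.0238
rows: -0.0001 -0.0009 0.0022 roll -0.16 | pos [ 0.4274 -0.2402  0.0382] yaw 15.84 F [-0.8  1.   6.6] gap 0.024 t 2.5
```

```bash
python3 -m inch '1 0 0 -0.05 0;1 0 0 -0.1 0;1 0 0 -0.15 0;1 0 0 -0.2 0;1 0 0 -0.2 0'; python3 -m inch '1 0 0 0 8;1 0 0 0 16;1 0 0 0 19.2;1 0 0 0 19.2'
python3 - <<'E'
from h import *
go(.4689,.0158,.25,-3.4)
E
```

```text
time_s: 3.0
tool_pos: [0.4296, -0.242, 0.2443]
tcp_rot: [[0.962, 0.273, 0.01], [0.273, -0.962, -0.008], [0.008, 0.011, -1.0]]
wrist_force: [1.2, 0.2, -2.4]
finger_gap: 0.0237
time_s: 3.4
tool_pos: [0.4262, -0.2394, 0.2361]
tcp_rot: [[0.998, -0.059, -0.001], [-0.059, -0.998, 0.0], [-0.001, -0.0, -1.0]]
wrist_force: [-0.1, 0.3, -1.5]
finger_gap: 0.0236
rows: 0.0276 -0.2573 -0.0139 roll 0.03 | pos [ 0.4262 -0.2394  0.2361] yaw -3.37 F [-0.1  0.3 -1.5] gap 0.024 t 3.4
```

```bash
python3 -m inch '1 0.014 -0.13 -0.014 0;1 0.014 -0.13 -0.014 0;1 0.014 -0.13 -0.014 0;1 0.014 -0.13 -0.014 0'; python3 -m inch '1 0.014 -0.127 0 0;1 0.014 -0.127 0 0;1 0.014 -0.127 0 0;1 0.014 -0.127 0 0;1 0.014 -0.127 0 0'; python3 -m inch '1 0 0 0 0;1 0 0 0 0'
python3 - <<'E'
from h import *
go(.4689,.0158,.25,-3.4)
px,P=shot('wrist','w2.png')
t,Q=shot('top','t2.png')
M=np.load('/tmp/wrist.npz')['M'];print(M[:3,3])
E
```

```text
time_s: 3.8
tool_pos: [0.4482, -0.1073, 0.251]
tcp_rot: [[0.999, -0.053, 0.001], [-0.053, -0.999, 0.001], [0.0, -0.001, -1.0]]
wrist_force: [0.3, -0.5, -3.0]
finger_gap: 0.0236
time_s: 4.3
tool_pos: [0.4696, 0.0152, 0.2502]
tcp_rot: [[0.998, -0.057, -0.001], [-0.057, -0.998, -0.001], [-0.001, 0.001, -1.0]]
wrist_force: [-0.7, -0.7, -1.8]
finger_gap: 0.0244
time_s: 4.5
tool_pos: [0.4696, 0.014, 0.2504]
tcp_rot: [[0.998, -0.061, -0.0], [-0.061, -0.998, -0.0], [-0.0, 0.0, -1.0]]
wrist_force: [0.2, -0.4, -1.6]
finger_gap: 0.0239
rows: -0.0008 -0.0017 0.0004 roll -0.08 | pos [0.4696 0.014  0.2504] yaw -3.48 F [ 0.2 -0.4 -1.6] gap 0.024 t 4.5
[0.53701827 0.00901377 0.42358451]
```

View pics/w2.png

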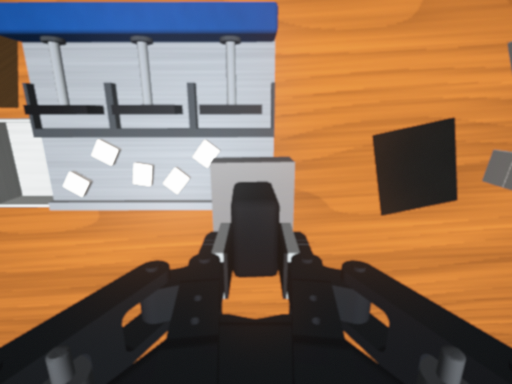

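```bash
python3 - <<'E'
from h import *
z=np.load('/tmp/wrist.npz');P=z['P'];px=z['px'].astype(int)
for u in (60,150,250):
    print(u,[ (v,*np.round(P[v,u]*1000).astype(int)) for v in list(range(122,142,2))+list(range(196,214,2))])
print('right end',[(u,*np.round(P[150,u]*1000).astype(int)) for u in range(266,282,2)])
print('foot', [(u,*np.round(P[175,u]*1000).astype(int)) for u in list(range(206,222,2))+list(range(284,300,2))])
print('foot far', [(v,*np.round(P[v,225]*1000).astype(int)) for v in range(150,166,2)])
E
```

```text
60 [(122, np.int64(539), np.int64(241), np.int64(81)), (124, np.int64(537), np.int64(241), np.int64(81)), (126, np.int64(534), np.int64(242), np.int64(81)), (128, np.int64(532), np.int64(243), np.int64(81)), (130, np.int64(530), np.int64(236), np.int64(91)), (132, np.int64(528), np.int64(236), np.int64(93)), (134, np.int64(526), np.int64(235), np.int64(94)), (136, np.int64(523), np.int64(237), np.int64(93)), (138, np.int64(520), np.int64(245), np.int64(81)), (140, np.int64(518), np.int64(246), np.int64(81)), (196, np.int64(448), np.int64(264), np.int64(80)), (198, np.int64(446), np.int64(263), np.int64(81)), (200, np.int64(443), np.int64(264), np.int64(81)), (202, np.int64(443), np.int64(258), np.int64(91)), (204, np.int64(441), np.int64(259), np.int64(90)), (206, np.int64(438), np.int64(258), np.int64(92)), (208, np.int64(436), np.int64(259), np.int64(92)), (210, np.int64(405), np.int64(328), np.int64(1)), (212, np.int64(401), np.int64(329), np.int64(0))]
150 [(122, np.int64(533), np.int64(134), np.int64(82)), (124, np.int64(530), np.int64(134), np.int64(82)), (126, np.int64(528), n
[... 2864 characters left out ...]
(-12), np.int64(240)), (292, np.int64(495), np.int64(-13), np.int64(240)), (294, np.int64(495), np.int64(-15), np.int64(240)), (296, np.int64(439), np.int64(-49), np.int64(0)), (298, np.int64(439), np.int64(-52), np.int64(2))]
foot far [(150, np.int64(494), np.int64(48), np.int64(81)), (152, np.int64(492), np.int64(48), np.int64(82)), (154, np.int64(489), np.int64(49), np.int64(80)), (156, np.int64(487), np.int64(49), np.int64(82)), (158, np.int64(506), np.int64(32), np.int64(222)), (160, np.int64(506), np.int64(32), np.int64(231)), (162, np.int64(506), np.int64(31), np.int64(239)), (164, np.int64(505), np.int64(31), np.int64(241))]<stdin>:4: RuntimeWarning: invalid value encountered in cast
```

```bash
python3 -m inch '1 -0.0015 -0.0015 0.05 0;1 -0.0015 -0.0015 0.1 0;1 -0.0015 -0.0015 0.125 0;1 -0.0015 -0.0015 0.13 0;1 -0.0015 -0.0015 0.13 0'
python3 -m inch '1 0 0 0.003 0;1 0 0 0.005 0;1 0 0 0.005 0'
python3 - <<'E'
from h import *
go(.468,.0165,.115,-3.3)
E
```

```text
time_s: 5.1
tool_pos: [0.468, 0.0163, 0.1205]
tcp_rot: [[0.998, -0.06, -0.001], [-0.06, -0.998, 0.0], [-0.001, 0.0, -1.0]]
wrist_force: [1.2, -0.5, -0.9]
finger_gap: 0.0235
time_s: 5.4
tool_pos: [0.4692, 0.0166, 0.1166]
tcp_rot: [[0.998, -0.059, 0.002], [-0.059, -0.998, -0.0], [0.002, 0.0, -1.0]]
wrist_force: [-0.8, -0.6, -1.6]
finger_gap: 0.0234
rows: -0.0012 0.0001 0.0016 roll -0.09 | pos [0.4692 0.0166 0.1166] yaw -3.39 F [-0.8 -0.6 -1.6] gap 0.023 t 5.4
```

```bash
python3 -m inch '1 -0.001 0 0.0015 0;1 -0.001 0 0.0015 0;1 -0.001 0 0.0015 0'
python3 -m inch '1 0 0 0.0015 0;1 0 0 0.0015 0;1 0 0 0.0015 0'
python3 - <<'E'
from h import *
go(.468,.0165,.115,-3.3)
shot('wrist','w3.png')
E
```

```text
time_s: 5.7
tool_pos: [0.4685, 0.0168, 0.1152]
tcp_rot: [[0.998, -0.059, 0.003], [-0.059, -0.998, -0.0], [0.003, -0.0, -1.0]]
wrist_force: [0.7, 1.6, 6.1]
finger_gap: 0.0238
time_s: 6.0
tool_pos: [0.4687, 0.0171, 0.115]
tcp_rot: [[0.998, -0.059, 0.004], [-0.059, -0.998, 0.0], [0.004, -0.0, -1.0]]
wrist_force: [-2.3, 3.2, 15.4]
finger_gap: 0.0239
rows: -0.0006 0.0007 -0.0000 roll -0.06 | pos [0.4687 0.0171 0.115 ] yaw -3.36 F [-2.3  3.2 15.4] gap 0.024 t 6.0
```

View pics/w3.png

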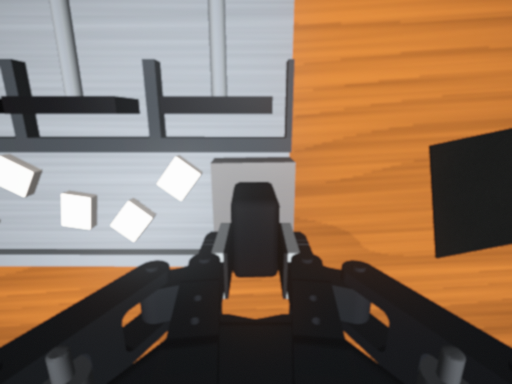

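```bash
python3 -m inch '1 -0.0005 -0.01 -0.001 0;1 -0.0005 -0.02 -0.001 0;1 -0.0005 -0.03 -0.001 0;1 -0.0005 -0.04 -0.001 0;1 -0.0005 -0.05 -0.001 0'
python3 -m inch '1 0 -0.012 0 0;1 0 -0.024 0 0;1 0 -0.036 0 0;1 0 -0.048 0 0;1 0 -0.06 0 0'
python3 - <<'E'
from h import *
go(.4758,.1315,.115,-3.3)
shot('wrist','w4.png')
E
```

```text
time_s: 6.55
tool_pos: [0.4704, 0.0573, 0.1147]
tcp_rot: [[0.999, -0.048, 0.002], [-0.048, -0.999, 0.001], [0.002, -0.001, -1.0]]
wrist_force: [0.0, -7.4, 8.9]
finger_gap: 0.0237
time_s: 7.05
tool_pos: [0.4731, 0.0851, 0.1152]
tcp_rot: [[1.0, -0.007, 0.002], [-0.007, -1.0, 0.026], [0.002, -0.026, -1.0]]
wrist_force: [-1.3, -8.2, 10.2]
finger_gap: 0.0239
rows: 0.0024 -0.0464 0.0014 roll 2.92 | pos [0.4731 0.0851 0.1152] yaw -0.38 F [-1.3 -8.2 10.2] gap 0.024 t 7.0
```

View pics/w4.png

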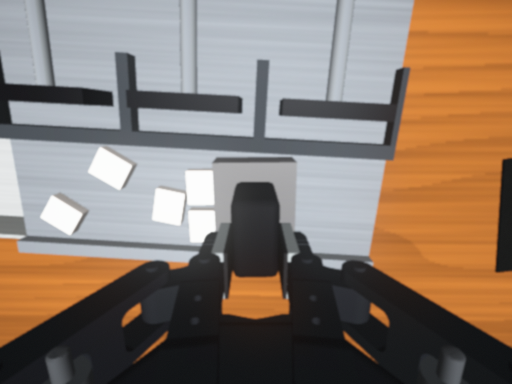

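The picture shows the foot at (255,190) with two chips against its leading face (200,188) and (203,225). The tool is lagging and has yawed 3°, so I'll hold and check the forces.

```bash
python3 -m inch '1 0 0 0 0;1 0 0 0 0;1 0 0 0 0'
python3 - <<'E'
from h import *
s=robot.sense()
print(np.round(s['moment'],2),np.round(s['joint_pos'],2),np.round(s['joint_vel'],2),np.round(s['joint_efforts'],1))
go(.4758,.1315,.115,-3.3)
E
```

```text
time_s: 7.4
tool_pos: [0.4732, 0.0856, 0.1153]
tcp_rot: [[1.0, -0.007, 0.002], [-0.007, -1.0, 0.027], [0.002, -0.027, -1.0]]
wrist_force: [-0.6, -6.5, 10.0]
finger_gap: 0.0235
[-2.05  0.19 -0.05] [ -0.41   9.97 -20.28  59.62   1.56 179.96] [-0.01 -0.1   0.04 -0.04  0.02  0.07] [  3.  -33.1  24.3  -0.4   2.7  -0. ]
rows: 0.0023 -0.0459 0.0016 roll 2.92 | pos [0.4732 0.0856 0.1153] yaw -0.38 F [-0.6 -6.5 10. ] gap 0.024 t 7.4
```

Joint 6 has reached its 180° limit. I'll let go, turn the wrist half a turn and regrip; step 1 is already met.

```bash
python3 -m inch '0 0 0 0 0;0 0 0 0 0;0 0 0 0 0;0 0 0 0 0;0 0 0 0 0'
python3 -m inch '0 0 0 -0.02 0;0 0 0 -0.05 0;0 0 0 -0.09 0;0 0 0 -0.12 0;0 0 0 -0.12 0'
for i in 1; do python3 -m inch '0 0 0 0 -8;0 0 0 0 -16;0 0 0 0 -24;0 0 0 0 -32;0 0 0 0 -36'; done
python3 -m inch '0 0 0 0 -8;0 0 0 0 -16;0 0 0 0 -24;0 0 0 0 -32;0 0 0 0 -36' | sed -n 2,3p
python3 -m inch '0 0 0 0 -8;0 0 0 0 -16;0 0 0 0 -24;0 0 0 0 -32;0 0 0 0 -36' | sed -n 2,3p
python3 -m inch '0 0 0 0 -8;0 0 0 0 -16;0 0 0 0 -24;0 0 0 0 -32;0 0 0 0 -36' | sed -n 2,3p
python3 -m inch '0 0 0 0 -8;0 0 0 0 -16;0 0 0 0 -24;0 0 0 0 -32;0 0 0 0 -36' | sed -n 2,3p
python3 - <<'E'
from h import *
print(np.round(robot.sense()['joint_pos'],1))
go(.4758,.1315,.115,176.7)
E
```

```text
time_s: 7.9
tool_pos: [0.4717, 0.0875, 0.1136]
tcp_rot: [[1.0, -0.006, -0.001], [-0.006, -0.999, 0.032], [-0.001, -0.032, -0.999]]
wrist_force: [0.4, 0.6, 0.4]
finger_gap: 0.0849
time_s: 8.4
tool_pos: [0.4746, 0.0835, 0.2383]
tcp_rot: [[1.0, -0.006, 0.007], [-0.006, -0.999, 0.032], [0.007, -0.032, -0.999]]
wrist_force: [-0.3, -0.8, -0.6]
finger_gap: 0.0857
time_s: 8.9
tool_pos: [0.4716, 0.0836, 0.2329]
tcp_rot: [[0.81, 0.587, -0.002], [0.586, -0.809, 0.032], [0.017, -0.027, -0.999]]
wrist_force: [0.3, 0.3, 0.0]
finger_gap: 0.0854
tool_pos: [0.4716, 0.0836, 0.2328]
tcp_rot: [[0.31, 0.951, -0.002], [0.95, -0.31, 0.032], [0.03, -0.012, -0.999]]
tool_pos: [0.4716, 0.0836, 0.2328]
tcp_rot: [[-0.308, 0.951, -0.002], [0.951, 0.308, 0.032], [0.031, 0.008, -0.999]]
tool_pos: [0.4716, 0.0836, 0.2328]
tcp_rot: [[-0.808, 0.589, -0.002], [0.589, 0.808, 0.032], [0.02, 0.025, -0.999]]
tool_pos: [0.4716, 0.0836, 0.2328]
tcp_rot: [[-1.0, 0.001, -0.002], [0.001, 0.999, 0.032], [0.002, 0.032, -0.999]]
[-0.8  6.7 -7.3 76.1  1.8 -0.8]
rows: -0.0044 0.0441 0.1193 roll 3.22 | pos [0.4716 0.0836 0.2328] yaw 179.92 F [-0.5  0.1  0.1] gap 0.085 t 10.9
```

```bash
python3 -m inch '0 -0.002 0 -0.05 3.2;0 -0.002 0 -0.05 3.2;0 -0.002 0 -0.05 3.2'|sed -n 2,3p
python3 - <<'E'
from h import *
px,P=shot('top')
def rect(zl,zh,r=.06,c=(.473,.086)):
    m=(P[...,2]>zl)&(P[...,2]<zh)&(np.hypot(P[...,0]-c[0],P[...,1]-c[1])<r);q=P[m]
    r=cv2.minAreaRect((q[:,:2]*1000).astype(np.float32));print(m.sum(),r,np.median(q[:,2]))
px,P=shot('wrist','w5.png')
rect(.098,.112,.05);rect(.142,.16,.04)
go(.4758,.1315,.115,176.7)
E
```

```text
tool_pos: [0.4748, 0.0819, 0.2842]
tcp_rot: [[-0.998, 0.061, 0.001], [0.061, 0.998, 0.032], [0.0, 0.032, -0.999]]
1415 ((474.05419921875, 87.67827606201172), (70.2538833618164, 55.954193115234375), 0.0741206556558609) 0.10494845415061149
914 ((473.9712219238281, 87.58621978759766), (25.94889259338379, 46.36295700073242), 89.91707611083984) 0.15060476188419958
rows: 0.0006 0.0442 0.1695 roll -0.22 | pos [0.4739 0.0819 0.283 ] yaw 176.48 F [0.8 1.1 0.3] gap 0.085 t 11.3
```

View pics/w5.png

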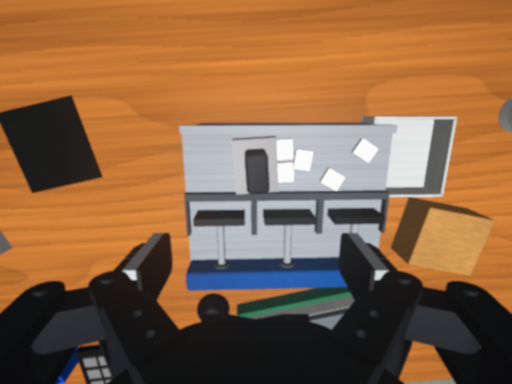

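```bash
python3 - <<'E'
from h import *
go(.474,.0876,.1155,176.7)
E
```

```text
rows: -0.0003 0.0004 0.1676 roll -0.22 | pos [0.4739 0.0819 0.283 ] yaw 176.48 F [0.8 1.1 0.3] gap 0.085 t 11.3
```

```bash
python3 -m inch '0 0 0 0.045 0;0 0 0 0.09 0;0 0 0 0.135 0;0 0 0 0.16 0;0 0 0 0.1675 0'|sed -n 2p
python3 -m inch '0 0 0 0 0;1 0 0 0 0;1 0 0 0 0;1 0 0 0 0;1 0 0 0 0';python3 -m inch '1 0 0 0 0;1 0 0 0 0;1 0 0 0 0'
python3 - <<'E'
from h import *
go(.4755,.1315,.115,176.7)
E
```

```text
tool_pos: [0.4705, 0.0874, 0.1124]
time_s: 12.3
tool_pos: [0.4749, 0.0873, 0.1175]
tcp_rot: [[-0.998, 0.062, 0.002], [0.062, 0.998, 0.032], [0.0, 0.032, -0.999]]
wrist_force: [-0.1, 1.4, 0.5]
finger_gap: 0.0285
time_s: 12.6
tool_pos: [0.475, 0.0874, 0.1177]
tcp_rot: [[-0.998, 0.062, 0.002], [0.062, 0.998, 0.032], [-0.0, 0.032, -0.999]]
wrist_force: [-0.1, 0.4, 5.7]
finger_gap: 0.0231
rows: 0.0022 0.0440 0.0041 roll -0.23 | pos [0.475  0.0874 0.1177] yaw 176.47 F [-0.1  0.4  5.7] gap 0.023 t 12.6
```

```bash
python3 -m inch '1 0.0003 0.011 0.0003 0;1 0.0005 0.022 0.0007 0;1 0.0007 0.033 0.001 0;1 0.001 0.044 0.0014 0;1 0.001 0.054 0.0017 0'
python3 -m inch '1 0 0.011 0.0003 0;1 0 0.022 0.0007 0;1 0 0.033 0.001 0;1 0 0.044 0.0014 0;1 0 0.054 0.0017 0'
python3 - <<'E'
from h import *
go(.4829,.2495,.117,176.7)
shot('wrist','w6.png')
E
```

```text
time_s: 13.1
tool_pos: [0.4769, 0.1411, 0.1172]
tcp_rot: [[-0.998, 0.062, 0.001], [0.062, 0.998, 0.029], [0.001, 0.029, -1.0]]
wrist_force: [0.3, -6.4, 7.3]
finger_gap: 0.0232
time_s: 13.6
tool_pos: [0.48, 0.195, 0.1172]
tcp_rot: [[-0.998, 0.062, 0.001], [0.062, 0.998, 0.029], [0.001, 0.029, -1.0]]
wrist_force: [-0.6, -6.3, 6.5]
finger_gap: 0.0227
rows: 0.0005 0.0546 0.0017 roll -0.24 | pos [0.48   0.195  0.1172] yaw 176.46 F [-0.6 -6.3  6.5] gap 0.023 t 13.6
```

View pics/w6.png

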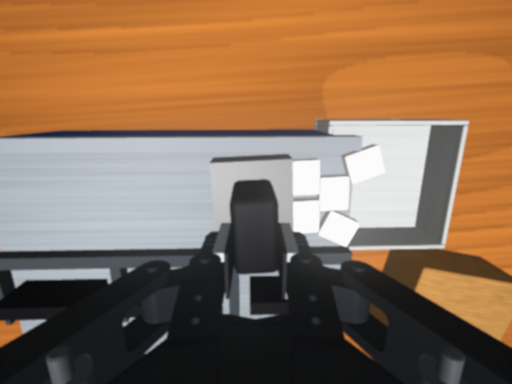

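All five chips are ahead of the foot at (306,177), (306,216), (335,192), (365,162) and (338,228), going over the tray edge. I'll continue.

```bash
python3 -m inch '1 0 0.01 0.0003 0;1 0 0.02 0.0007 0;1 0 0.03 0.001 0;1 0 0.037 0.0012 0;1 0 0.043 0.0014 0'|sed -n 2p
python3 -m inch '1 0 0.004 0.0001 0;1 0 0.008 0.0002 0;1 0 0.012 0.0003 0;1 0 0.015 0.0004 0;1 0 0.015 0.0004 0'
python3 - <<'E'
from h import *
go(.4829,.2495,.117,176.7)
shot('wrist','w7.png')
E
```

```text
tool_pos: [0.4825, 0.2378, 0.1172]
time_s: 14.65
tool_pos: [0.4833, 0.2531, 0.1172]
tcp_rot: [[-0.998, 0.061, 0.001], [0.061, 0.998, 0.03], [0.001, 0.03, -1.0]]
wrist_force: [-0.3, -4.4, 6.4]
finger_gap: 0.0233
rows: 0.0002 -0.0036 0.0001 roll -0.22 | pos [0.4833 0.2531 0.1172] yaw 176.48 F [-0.3 -4.4  6.4] gap 0.023 t 14.7
```

View pics/w7.png

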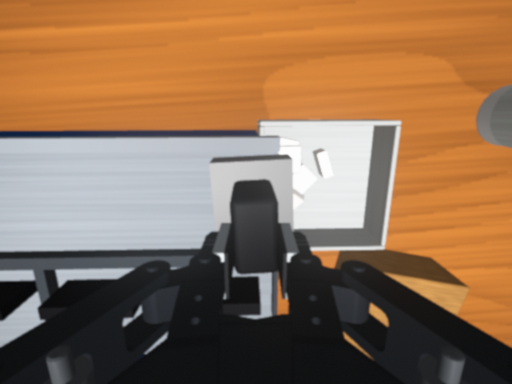

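Chips lie in the tray around (290,150), (322,162), (305,180) and (297,200), partly hidden by the foot. I'll lift and look again to count them.

```bash
python3 -m inch '1 0 0 -0.03 0;1 0 0 -0.08 0;1 0 0 -0.12 0;1 0 -0.03 -0.12 0;1 0 -0.08 -0.12 0'|sed -n 2p
python3 -m inch '1 0 0 0 0;1 0 0 0 0;1 0 0 0 0'|sed -n 2p
python3 - <<'E'
from h import *
px,P=shot('wrist')
M=np.load('/tmp/wrist.npz')
# world-space crop over tray and the deck channel
w=np.isfinite(P[...,0])&(P[...,1]>.22)&(P[...,1]<.4)&(P[...,0]>.4)&(P[...,0]<.6)
v,u=np.where(w);print(u.min(),u.max(),v.min(),v.max())
c=px[v.min():v.max(),u.min():u.max()]
cv2.imwrite('pics/w8.png',cv2.resize(c,None,fx=3,fy=3,interpolation=2)[...,::-1])
go(.4395,-.2305,.2,176.7);print(np.round(robot.sense()['joint_pos'],1))
E
```

```text
tool_pos: [0.4791, 0.1719, 0.2349]
tool_pos: [0.478, 0.1705, 0.2334]
283 511 95 383
rows: 0.0143 -0.4037 0.0205 roll -0.15 | pos [0.478  0.1707 0.2335] yaw 176.55 F [-0.2 -0.7 -1.9] gap 0.023 t 15.6
[ 9.4  9.6 -3.8 76.4  1.8 12.8]
```

View pics/w8.png

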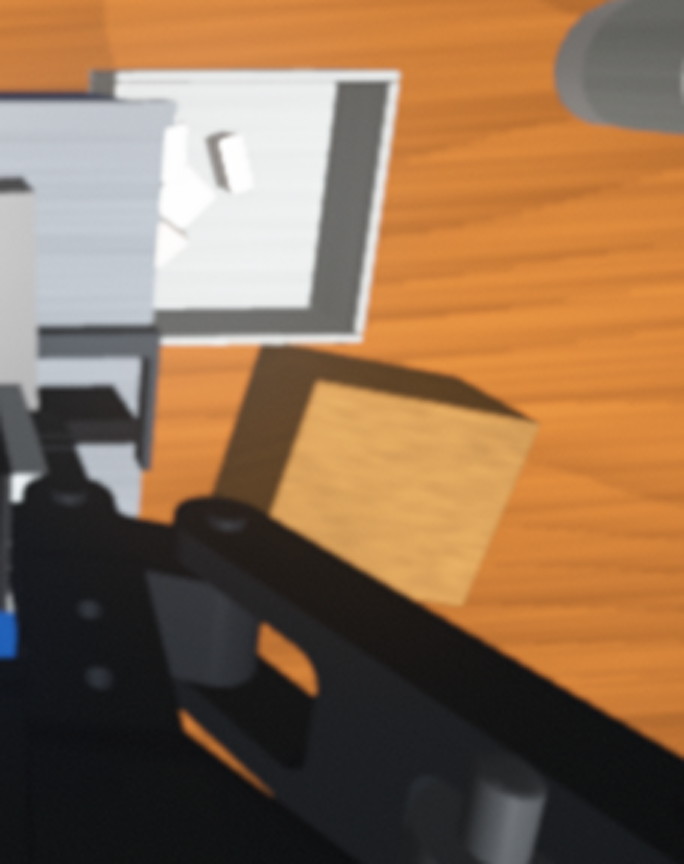

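Four chips are visible at the plate edge: (176,145), (232,160), (187,195) and (172,242). The channel is empty. I'll look from beyond the tray for the fifth before putting the scraper away.

```bash
python3 -m inch '1 0 0.04 -0.05 0;1 0 0.09 -0.05 0;1 0 0.13 -0.05 0;1 0 0.18 -0.05 0;1 0 0.2 -0.05 0'|sed -n 2p
python3 -m inch '1 0 0 0 0;1 0 0 0 0;1 0 0 0 0'|sed -n 2p
python3 - <<'E'
from h import *
px,P=shot('wrist')
w=np.isfinite(P[...,0])&(P[...,1]>.2)&(P[...,1]<.4)&(P[...,0]>.42)&(P[...,0]<.57)&(P[...,2]<.13)
v,u=np.where(w);print(u.min(),u.max(),v.min(),v.max())
c=px[v.min():v.max(),u.min():u.max()]
cv2.imwrite('pics/w9.png',cv2.resize(c,None,fx=3,fy=3,interpolation=2)[...,::-1])
E
```

```text
tool_pos: [0.4896, 0.3731, 0.2894]
tool_pos: [0.4903, 0.3671, 0.29]
118 270 110 231
```

View pics/w9.png

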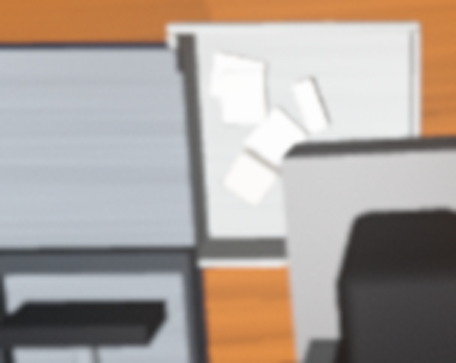

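All five chips are in the tray at crop positions (230,75), (243,95), (310,103), (275,137) and (250,178). Next the scraper goes back to the mat.

```bash
python3 -m inch '1 0 -0.25 -0.007 0;1 0 -0.25 -0.007 0;1 0 -0.25 -0.007 0;1 0 -0.25 -0.007 0;1 0 -0.25 -0.007 0'|sed -n 2p
python3 -m inch '1 0 -0.25 -0.007 0;1 0 -0.25 -0.007 0;1 0 -0.25 -0.007 0;1 0 -0.25 -0.007 0;1 0 -0.25 -0.007 0'|sed -n 2p
python3 - <<'E'
from h import *
go(.4405,-.2305,.08,176.7)
E
```

```text
tool_pos: [0.4745, 0.1151, 0.2898]
tool_pos: [0.4587, -0.1343, 0.2891]
rows: 0.0119 -0.1036 0.2059 roll -0.34 | pos [ 0.4587 -0.1343  0.2891] yaw 176.36 F [ 1.  -0.1 -2.3] gap 0.023 t 17.4
```

```bash
python3 -m inch '1 0.012 -0.05 0.02 0;1 0.012 -0.103 0.07 0;1 0.012 -0.103 0.12 0;1 0.012 -0.103 0.17 0;1 0.012 -0.103 0.205 0'|sed -n 2p
python3 -m inch '1 0 0 0 0;1 0 0 0 0;1 0 0 0.01 0;1 0 0 0.02 0;1 0 0 0.02 0'|sed -n 2p
python3 - <<'E'
from h import *
go(.4405,-.2305,.041,176.7)
E
```

```text
tool_pos: [0.4407, -0.2291, 0.085]
tool_pos: [0.4418, -0.2266, 0.0663]
rows: 0.0011 -0.0048 0.0251 roll -0.21 | pos [ 0.4418 -0.2266  0.0663] yaw 176.49 F [-1.1  1.1 -1.9] gap 0.023 t 18.4
```

```bash
python3 -m inch '1 0.001 -0.004 0.01 0;1 0.001 -0.004 0.02 0;1 0.001 -0.004 0.024 0;1 0.001 -0.004 0.0265 0;1 0.001 -0.004 0.0265 0'
python3 -m inch '1 0 0 0 0;1 0 0 0 0;1 0 0 0 0'|sed -n '2p;4p'
```

```text
time_s: 18.9
tool_pos: [0.4398, -0.2289, 0.0407]
tcp_rot: [[-0.998, 0.061, -0.001], [0.061, 0.998, 0.033], [0.003, 0.032, -0.999]]
wrist_force: [-4.8, 4.0, 13.8]
finger_gap: 0.0226
tool_pos: [0.4398, -0.229, 0.0407]
wrist_force: [-4.7, 3.7, 13.3]
```

```bash
python3 -m inch '0 0 0 0 0;0 0 0 0 0;0 0 0 0 0;0 0 0 0 0;0 0 0 0 0'|sed -n '2p;5p'
python3 -m inch '0 0 0 -0.03 0;0 0 0 -0.07 0;0 0 0 -0.12 0;0 0 0 -0.17 0;0 0 0 -0.2 0'|sed -n 2p
python3 -m inch '0 0 0 0 8;0 0 0 0 16;0 0 0 0 24;0 0 0 0 32;0 0 0 0 40'|sed -n 2p
python3 -m inch '0 0 0 0 8;0 0 0 0 16;0 0 0 0 24;0 0 0 0 32;0 0 0 0 40'|sed -n 2p
python3 -m inch '0 0 0 0 8;0 0 0 0 16;0 0 0 0 17.7;0 0 0 0 17.7'|sed -n 2p
python3 - <<'E'
from h import *
px,P=shot('top','t3.png')
def rect(n,c,zl,zh,r=.06):
    m=(P[...,2]>zl)&(P[...,2]<zh)&(np.hypot(P[...,0]-c[0],P[...,1]-c[1])<r);q=P[m]
    r=cv2.minAreaRect((q[:,:2]*1000).astype(np.float32));print(n,m.sum(),np.round(r[0],1),np.round(r[1],1),round(r[2],1))
rect('A',(.595,-.377),.06,.075);rect('B',(.43,-.37),.06,.075)
px,P=shot('wrist');rect('scr',(.439,-.229),.06,.08);rect('B',(.43,-.37),.06,.076);rect('A',(.595,-.377),.06,.076)
go(.4304,-.3704,.2,78.8)
E
```

```text
tool_pos: [0.4403, -0.2296, 0.0392]
finger_gap: 0.0854
tool_pos: [0.4413, -0.2368, 0.2433]
tool_pos: [0.4403, -0.236, 0.2392]
tool_pos: [0.4403, -0.236, 0.2391]
tool_pos: [0.4403, -0.236, 0.2392]
A 292 [ 594.7 -377.6] [49.7 75.3] 19.1
B 0 [0. 0.] [0. 0.] 0.0
scr 786 [ 439.  -229.9] [26.2 45.7] 89.3
B 1578 [ 431.3 -373.4] [72.3 50.1] 78.7
A 1012 [ 597.4 -379.8] [46.2 73.3] 20.1
rows: -0.1349 0.0164 0.0349 roll 0.09 | pos [ 0.4403 -0.236   0.2392] yaw 78.89 F [-0.9  0.1  0.2] gap 0.086 t 21.7
```

View pics/t3.png

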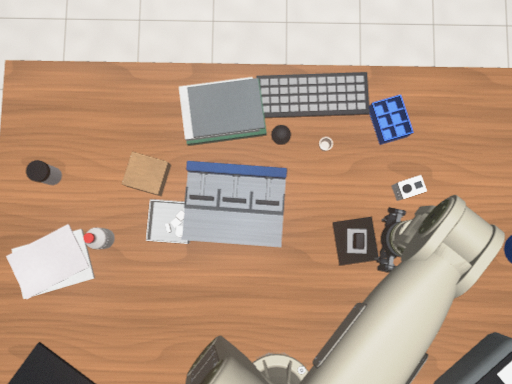

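The top view shows the scraper on the mat at (357,240), the chips in the tray, and the other objects unmoved. Cartridge B next.

```bash
python3 -m inch '0 -0.05 0.01 0 0;0 -0.1 0.016 0 0;0 -0.134 0.016 0 0;0 -0.134 0.016 0.02 0;0 -0.134 0.016 0.05 0'|sed -n 2p
python3 - <<'E'
from h import *
go(.431,-.3725,.043,78.7)
E
```

```text
tool_pos: [0.4304, -0.3716, 0.1857]
rows: -0.0049 0.0013 0.1426 roll 0.03 | pos [ 0.4304 -0.3716  0.1857] yaw 78.73 F [-0.1  0.  -0.8] gap 0.086 t 22.2
```

```bash
python3 -m inch '0 -0.005 0.001 0.05 0;0 -0.005 0.001 0.095 0;0 -0.005 0.001 0.13 0;0 -0.005 0.001 0.142 0;0 -0.005 0.001 0.142 0'|sed -n '2p;4p'
python3 -m inch '0 0 0 0 0;1 0 0 0 0;1 0 0 0 0;1 0 0 0 0;1 0 0 0 0'|sed -n '2p;4,5p';python3 -m inch '1 0 0 0 0;1 0 0 0 0'
python3 -m inch '1 0 0 -0.04 0;1 0 0 -0.09 0;1 0 0 -0.14 0;1 0 0 -0.19 0;1 0 0 -0.2 0'
python3 - <<'E'
from h import *
go(.5454,.0354,.2,86.7)
E
```

```text
tool_pos: [0.4289, -0.3683, 0.0414]
wrist_force: [0.2, 0.2, 0.8]
tool_pos: [0.4302, -0.3698, 0.0437]
wrist_force: [-0.3, -0.6, -0.5]
finger_gap: 0.0284
time_s: 23.4
tool_pos: [0.4306, -0.3699, 0.0438]
tcp_rot: [[0.195, 0.981, 0.001], [0.98, -0.195, 0.031], [0.031, -0.005, -1.0]]
wrist_force: [0.9, 1.5, 5.1]
finger_gap: 0.0162
time_s: 23.9
tool_pos: [0.4314, -0.3777, 0.2489]
tcp_rot: [[0.195, 0.981, 0.005], [0.981, -0.195, 0.025], [0.025, 0.0, -1.0]]
wrist_force: [1.1, -0.4, -2.1]
finger_gap: 0.0164
rows: 0.4261 0.0314 0.0597 roll -7.92 | pos [ 0.4314 -0.3777  0.2489] yaw 78.78 F [ 1.1 -0.4 -2.1] gap 0.016 t 23.9
```

```bash
python3 - <<'E'
from h import *
shot('wrist','w10.png')
E
```

```text
(no output)
```

View pics/w10.png

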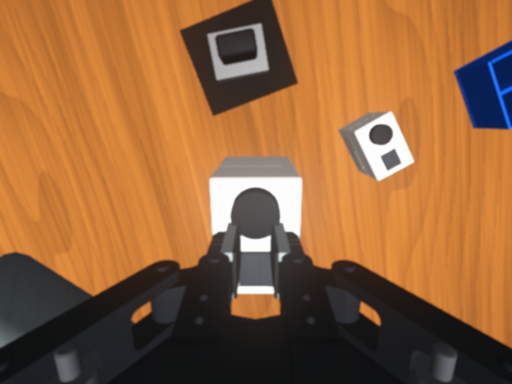

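```bash
python3 - <<'E'
from h import *
z=np.load('/tmp/wrist.npz');P=z['P']*1000
for n,(u,v) in dict(cap=(255,213),top1=(220,190),top2=(295,230),sq=(257,270),low=(257,291),front=(255,165),A=(385,160),fl=(233,245),fr=(277,245)).items(): print(n,P[v,u].round(0))
print(np.round(robot.sense()['wrist_force'],1),robot.sense()['tool_pos'])
px,Q=shot('side','s2.png');c=px[150:350,150:400];cv2.imwrite('pics/s2.png',cv2.resize(c,None,fx=3,fy=3)[...,::-1])
E
```

```text
cap [ 435. -362.  288.]
top1 [ 418. -349.  279.]
top2 [ 454. -379.  279.]
sq [ 429. -399.  279.]
low [ 426. -415.  276.]
front [ 438. -345.  244.]
A [ 593. -396.   76.]
fl [ 424. -368.  309.]
fr [ 443. -371.  310.]
[ 0.2 -0.6 -1.2] [ 0.43122467 -0.37762369  0.24763975]
```

View pics/s2.png

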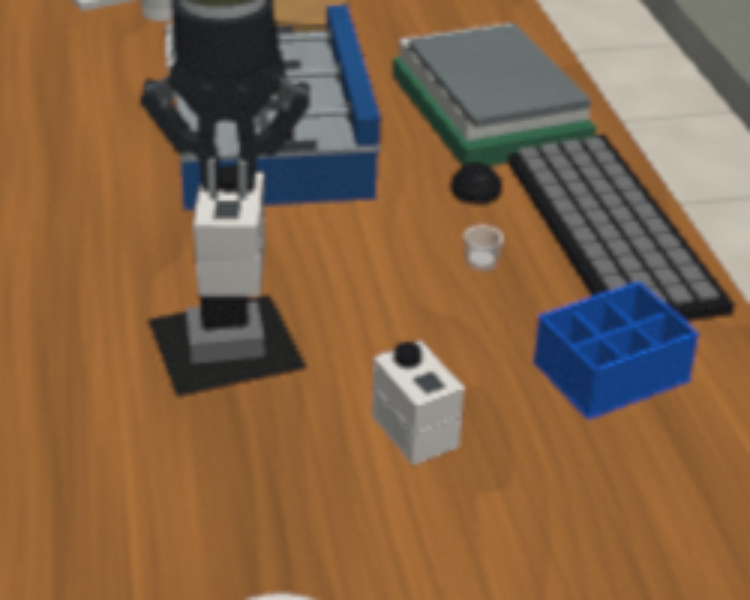

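The cartridge is held level: its top is at 0.279 and the TCP about 43 mm above its underside, although the fingers read a narrower gap than 50 mm. I'll carry it to bay 0.

```bash
python3 -m inch '1 0.1 0 0 0;1 0.1 0 0 0;1 0.1 0 0 -7.9;1 0.1 0 0 -7.9;1 0.1 0 0 -7.9'|sed -n '2,3p;5p'
python3 - <<'E'
from h import *
go(.5004,.040,.2,86.7)
E
```

```text
tool_pos: [0.4489, -0.2775, 0.2442]
tcp_rot: [[0.061, 0.998, -0.002], [0.998, -0.061, 0.033], [0.033, -0.004, -0.999]]
finger_gap: -0.0001
rows: 0.3184 0.0323 0.0547 roll -0.20 | pos [ 0.4489 -0.2775  0.2442] yaw 86.50 F [-0.9  0.2 -0.1] gap -0.000 t 24.5
```

The gap is now zero, so the cartridge was dropped. Looking.

```bash
python3 - <<'E'
from h import *
a,_=shot('top');b,_=shot('side');c,_=shot('wrist')
t=cv2.resize(a[170:290,310:450],None,fx=2.8,fy=2.8)
s=cv2.resize(b[200:340,180:330],None,fx=2.4,fy=2.4)
w=cv2.resize(c,(400,300))
I=np.zeros((600,800,3),np.uint8);I[:300,:400]=w;I[:t.shape[0],400:400+t.shape[1]]=t;I[250:250+0]=0
s=s[:300];I[300:300+s.shape[0],:s.shape[1]]=s
cv2.imwrite('pics/m1.png',I[...,::-1])
E
```

```text
(no output)
```

View pics/m1.png

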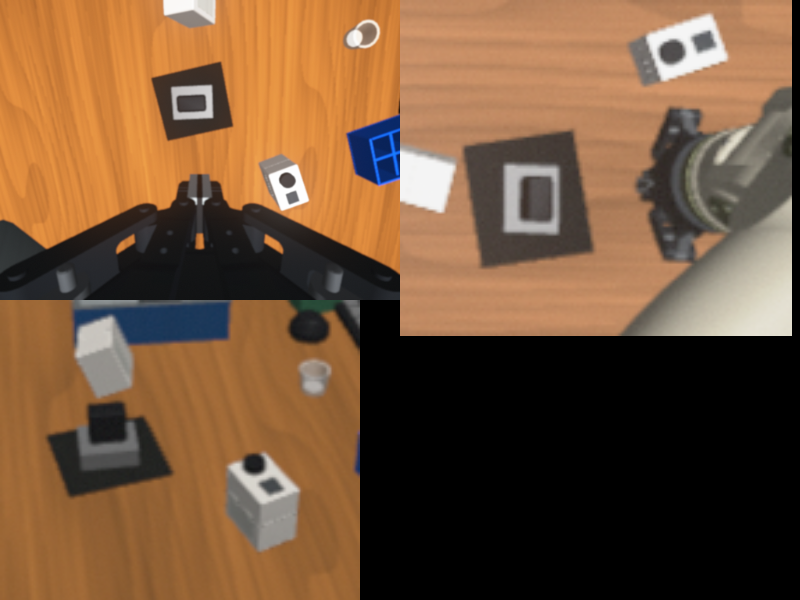

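The cartridge is left of the mat and possibly still moving. I've used 15 views, so I'll go by numbers now, letting it settle first.

```bash
python3 -m inch '0 0 0 0 0;0 0 0 0 0;0 0 0 0 0;0 0 0 0 0;0 0 0 0 0'|sed -n '1,2p'
python3 - <<'E'
from h import *
for cam in ('top','wrist','side'):
    px,P=shot(cam)
    m=(P[...,2]>.008)&(P[...,2]<.2)&(P[...,0]>.3)&(P[...,0]<.62)&(P[...,1]>-.2)&(P[...,1]<-.02)
    m&=~((np.abs(P[...,0]-.439)<.045)&(P[...,1]<-.19))
    q=P[m]
    if len(q)<20: print(cam,len(q));continue
    print(cam,len(q),q.min(0).round(3),q.max(0).round(3),np.median(q,0).round(3))
    h,e=np.histogram(q[:,2],bins=np.arange(0,.13,.01));print(h)
    for lo,hi in((.01,.2),(.04,.056),(.056,.08)):
        k=q[(q[:,2]>lo)&(q[:,2]<hi)]
        if len(k)>10: print(lo,hi,len(k),cv2.minAreaRect((k[:,:2]*1000).astype(np.float32)))
    if cam!='side':
        v,u=np.where(m);c=px[m].astype(int);print('dark frac',(c.sum(1)<200).mean(), 'dark pts',P[m][c.sum(1)<200].mean(0) if (c.sum(1)<200).any() else None, u.min(),u.max(),v.min(),v.max())
E
```

```text
time_s: 25.15
tool_pos: [0.4495, -0.2779, 0.246]
top 750 [ 0.309 -0.199  0.008] [ 0.619 -0.022  0.06 ] [ 0.407 -0.064  0.05 ]
[ 60  16   3  32 292 347   0   0   0   0   0   0]
0.01 0.2 690 ((453.2730407714844, -100.26101684570312), (168.5928192138672, 166.9856719970703), 5.611084938049316)
0.04 0.056 622 ((405.237548828125, -60.28606414794922), (79.35492706298828, 71.66661071777344), 85.94303131103516)
0.056 0.08 17 ((404.2076110839844, -62.84547424316406), (58.04731369018555, 68.85735321044922), 82.67662811279297)
dark frac 0.017333333333333333 dark pts [ 0.44564416 -0.18649178  0.0093501 ] 285 345 180 285
wrist 2182 [ 0.367 -0.105  0.008] [ 0.442 -0.063  0.054] [ 0.405 -0.094  0.051]
[  52  122  139  170  372 1327    0    0    0    0    0    0]
0.01 0.2 2130 ((404.03662109375, -86.38389587402344), (34.081356048583984, 72.5439682006836), 87.05216217041016)
0.04 0.056 1699 ((403.73333740234375, -89.72453308105469), (27.30051612854004, 72.28401947021484), 87.05835723876953)
dark frac 0.0 dark pts None 177 240 0 35
side 545 [ 0.37  -0.111  0.008] [ 0.62  -0.02   0.114] [ 0.407 -0.095  0.047]
[ 11  61  62  60 250  89   0   3   4   1   3   1]
0.01 0.2 534 ((495.1195068359375, -65.6278305053711), (252.7051544189453, 86.6321029663086), 2.3577070236206055)
0.04 0.056 339 ((407.90264892578125, -67.86994171142578), (77.5351791381836, 71.75485229492188), 86.20863342285156)
```

```bash
python3 -m inch '0 0.17 -0.05 -0.04 0;0 0.17 -0.05 -0.04 0;0 0.17 -0.05 -0.04 0;0 0.17 -0.05 -0.04 0;0 0.17 -0.05 -0.04 0'|sed -n '2p';python3 -m inch '0 0 0 0 0;0 0 0 0 0'|sed -n '2p'
python3 - <<'E'
from h import *
px,P=shot('wrist')
near=(np.abs(P[...,0]-.405)<.07)&(np.abs(P[...,1]+.062)<.07)&(P[...,2]<.1)
m=near&(P[...,2]>.042);q=P[m];r=cv2.minAreaRect((q[:,:2]*1000).astype(np.float32));print('block',m.sum(),r)
c=px.astype(int)
d=near&(c.sum(-1)<150)&(P[...,2]>.006);k=P[d];print('dark',d.sum(),k.mean(0).round(3) if d.any() else '',k.min(0),k.max(0))
l=near&(P[...,2]>.008)&(P[...,2]<.042);k=P[l];print('low',l.sum(),k.mean(0).round(3),k.min(0).round(3),k.max(0).round(3))
v,u=np.where(near&(P[...,2]>.008));print(u.min(),u.max(),v.min(),v.max())
cc=px[max(v.min()-30,0):v.max()+30,max(u.min()-30,0):u.max()+30]
cv2.imwrite('pics/w11.png',cv2.resize(cc,None,fx=3,fy=3)[...,::-1]);print(cc.shape)
E
```

```text
tool_pos: [0.4087, -0.1036, 0.2934]
tool_pos: [0.4097, -0.1073, 0.2911]
block 3045 ((421.986083984375, -46.076602935791016), (115.77998352050781, 99.27635192871094), 85.33271026611328)Traceback (most recent call last):
  File "<stdin>", line 6, in <module>
    return umr_minimum(a, axis, None, out, keepdims, initial, where)
ValueError: zero-size array to reduction operation minimum which has no identity
```

```bash
python3 - <<'E'
from h import *
z=np.load('/tmp/wrist.npz');P=z['P'];px=z['px']
near=(np.abs(P[...,0]-.405)<.06)&(np.abs(P[...,1]+.062)<.055)&(P[...,2]<.06)&(P[...,2]>.006)&(P[...,1]<-.014)
m=near&(P[...,2]>.042);q=P[m];r=cv2.minAreaRect((q[:,:2]*1000).astype(np.float32));print('block',m.sum(),r)
l=near&(P[...,2]<.042);k=P[l];print('low',l.sum(),k.mean(0).round(3),k.min(0).round(3),k.max(0).round(3))
v,u=np.where(near);print(u.min(),u.max(),v.min(),v.max())
cc=px[max(v.min()-30,0):v.max()+30,max(u.min()-30,0):u.max()+30]
g=cv2.cvtColor(cv2.resize(cc,(48,36),interpolation=cv2.INTER_AREA),cv2.COLOR_RGB2GRAY)
print('\n'.join(''.join('%X'%(x//16) for x in r) for r in g))
E
```

```text
block 2454 ((406.01544189453125, -66.6044921875), (72.11212921142578, 71.25872802734375), 85.92295837402344)
low 139 [ 0.422 -0.027  0.036] [ 0.38  -0.032  0.027] [ 0.439 -0.022  0.041]
227 276 104 160
889888888888888998888888889BBBBBBBBBBBBBBBBBBBBB
889988888888888998888888889BBBBBBBBBBBBBBBBBBBBB
889988888888888998888888889BBBBBBBBBBBBBBBBBBBBB
889988888888889998888888889BBBBBBBBBBBBBBBBBBBBB
889988888888888998888888888999AAAAAAAAAAAAAAAAAA
889988888888888998888888888778899988888888888888
889988888888889999888888888888899988888898888888
889988888888889999888888888888899988888898888888
888988888888889999888888888888899988888899888888
888988888888889999888888875555556898888899888888
888998888888899999888888864455545898888999988888
888998888888ADEEEEEEEDEEDDDDDDDDDDC9888999988888
888998888888AFFFFFFFFFFFFFFFFFFFFFEA888999988888
888998889888AFFFFFFFFFFFFFFFFFFFFFE9888999988888
888998889988AFFFFFFFFFFFFFFFFFFFFFE9888999998888
888998889998AFFFFFFFFFFFFFFFFFFFFFE9888999998888
888998889998AFFFFFFFFFFFFFFFFFFFFFE9888899998888
888998889998AEFFFFFFFFFFFFFFFFFFFFE9888899998888
888998889998AEFF
[... 165 characters left out ...]
D9888899998888
888899889999AFFFFFEFFEEEEEEFEEFFFFD9888889998888
888899889998AEFFFEEFFEEEEEEFEEFFFFD9888889998888
888899889999AEFFFFFFFFFFEEFFFEFFFFC9888888998888
988899889999AEFFFFFFFFFFFFFFFFFFFFC9888888998888
9888998899999CDEEEEEEEEEEEEEEEEFFEB9888888898888
988899889999888889999999999999999999888888898888
988889888999888889999998899998889989888888898888
988889888999888889999999888998888888888888888888
898889888999888889999999888998888888888888888888
898889888999888889999999888998888888888888888888
898888988999888889999998888898888888888888888888
898888988999888889999999888888888888888888888888
899888888999888888999998888888888888888888888888
899888888899888888999999888888888888888888877776
```

The cartridge settled on its side: block centre (406,-67), 50 mm high, cap towards +y. I now suspect my high grip across 50 mm caught only the cap edge. I'll first grip the upright cartridge A low, across its 72 mm side, to learn the right grip.

```bash
python3 -m inch '0 0 0 0 -8;0 0 0 0 -16;0 0 0 0 -24;0 0 0 0 -32;0 0 0 0 -40'|sed -n 2p
python3 -m inch '0 0 0 0 -8;0 0 0 0 -16;0 0 0 0 -24;0 0 0 0 -32;0 0 0 0 -40'|sed -n 2p
python3 -m inch '0 0 0 0 -8;0 0 0 0 -16;0 0 0 0 -24;0 0 0 0 -32;0 0 0 0 -32'|sed -n 2p
python3 - <<'E'
from h import *
go(.56,-.365,.28,199)
E
```

```text
tool_pos: [0.4095, -0.1077, 0.2906]
tool_pos: [0.4095, -0.1077, 0.2907]
tool_pos: [0.4095, -0.1076, 0.2907]
rows: -0.0606 -0.2921 0.0021 roll -0.43 | pos [ 0.4095 -0.1076  0.2907] yaw -161.43 F [ 0.3 -0.8  0.1] gap 0.085 t 27.6
```

```bash
python3 -m inch '0 -0.07 -0.23 0 0;0 -0.07 -0.23 0 0;0 -0.07 -0.23 0 0;0 -0.07 -0.23 0 0;0 -0.07 -0.23 0 0'|sed -n 2p
python3 -m inch '0 -0.02 -0.085 0 0;0 -0.02 -0.085 0 0;0 -0.02 -0.085 0.04 0;0 -0.02 -0.085 0.07 0;0 -0.02 -0.085 0.07 0'|sed -n 2p;python3 -m inch '0 0 0 0 0;0 0 0 0 0'|sed -n '2p'
python3 - <<'E'
from h import *
px,P=shot('wrist')
def rect(n,c,zl,zh,r=.06):
    m=(P[...,2]>zl)&(P[...,2]<zh)&(np.hypot(P[...,0]-c[0],P[...,1]-c[1])<r);q=P[m]
    r=cv2.minAreaRect((q[:,:2]*1000).astype(np.float32));print(n,m.sum(),np.round(r[0],1),np.round(r[1],1),round(r[2],1))
    return r
r=rect('A',(.595,-.377),.06,.078)
go(r[0][0]/1000,r[0][1]/1000,.016,199.5)
E
```

```text
tool_pos: [0.5503, -0.3052, 0.2836]
tool_pos: [0.5928, -0.3731, 0.205]
tool_pos: [0.5959, -0.3745, 0.2153]
A 2308 [ 594.6 -380.2] [50.  71.9] 19.0
rows: 0.0058 -0.0101 0.1996 roll -0.89 | pos [ 0.5962 -0.3745  0.2159] yaw -161.39 F [0.2 0.5 0.5] gap 0.085 t 28.8
```

```bash
python3 -m inch '0 0.005 -0.0065 0.05 -0.5;0 0.005 -0.0065 0.1 -0.5;0 0.005 -0.0065 0.11 -0.5;0 0.005 -0.0065 0.11 -0.5;0 0.005 -0.0065 0.11 -0.5'|sed -n 2p;python3 -m inch '0 0 0 0 0;0 0 0 0 0;0 0 0 0 0'|sed -n '2p'
python3 - <<'E'
from h import *
go(.5946,-.3802,.02,199.0)
E
```

```text
tool_pos: [0.5944, -0.3792, 0.1063]
tool_pos: [0.5936, -0.3787, 0.1045]
rows: 0.0006 -0.0041 0.0844 roll 0.16 | pos [ 0.5936 -0.3787  0.1045] yaw -160.84 F [0.4 0.2 0.6] gap 0.085 t 29.6
```

```bash
python3 -m inch '0 0.0005 -0.004 0 0;0 0.0005 -0.004 0.025 0;0 0.0005 -0.004 0.05 0;0 0.0005 -0.004 0.07 0;0 0.0005 -0.004 0.084 0'|sed -n '2p;4p';python3 -m inch '0 0 0 0 0;0 0 0 0 0'|sed -n '2p;4p'
python3 -m inch '1 0 0 0 0;1 0 0 0 0;1 0 0 0 0;1 0 0 0 0'|sed -n '2p;4,5p'
python3 -m inch '1 0 0 0 0;1 0 0 0 0;1 0 0 0 0;1 0 0 0 0'|sed -n '2p;4,5p'
```

```text
tool_pos: [0.5929, -0.379, 0.0168]
wrist_force: [-0.6, 0.8, 0.5]
tool_pos: [0.5938, -0.3796, 0.0189]
wrist_force: [0.4, 0.4, 0.6]
tool_pos: [0.5949, -0.3803, 0.0209]
wrist_force: [-0.0, 1.0, 5.9]
finger_gap: 0.0704
tool_pos: [0.5949, -0.3803, 0.0209]
wrist_force: [-0.1, 0.5, 5.8]
finger_gap: 0.0698
```

```bash
python3 -m inch '1 0 0 -0.03 0;1 0 0 -0.08 0;1 0 0 -0.13 0;1 0 0 -0.18 0;1 0 0 -0.2 0'|sed -n '2p;5p'
python3 -m inch '1 0 0 0 8;1 0 0 0 16;1 0 0 0 22.3;1 0 0 0 22.3'|sed -n '2,3p;5p'
python3 - <<'E'
from h import *
go(.4955,.0383,.2,176.7)
E
```

```text
tool_pos: [0.5949, -0.387, 0.225]
finger_gap: 0.0703
tool_pos: [0.5934, -0.3856, 0.2181]
tcp_rot: [[-0.998, 0.055, -0.001], [0.055, 0.998, 0.032], [0.003, 0.032, -0.999]]
finger_gap: 0.0704
rows: 0.1210 0.4171 0.0319 roll 0.16 | pos [ 0.5934 -0.3856  0.2181] yaw 176.86 F [-0.3 -0.2 -2.9] gap 0.070 t 32.0
```

```bash
python3 -m inch '1 0.06 0.21 0.006 0;1 0.06 0.21 0.006 0;1 0.06 0.21 0.006 0;1 0.06 0.21 0.006 0;1 0.06 0.21 0.006 0'|sed -n '2p;5p'
python3 -m inch '1 0.061 0.207 0.016 0;1 0.061 0.207 0.016 0;1 0.061 0.207 0.016 0;1 0.061 0.207 0.016 0;1 0.061 0.207 0.016 0'|sed -n '2p;5p'
python3 -m inch '1 0 0 0 0.2;1 0 0 0 0.2;1 0 0 0 0.2'|sed -n '2p;5p'
python3 - <<'E'
from h import *
go(.4955,.0383,.121,176.7)
px,P=shot('wrist')
z=robot.sense()['tool_pos'][2]
m=(P[...,2]>z+.04)&(P[...,2]<z+.06)&(np.hypot(P[...,0]-.4955,P[...,1]-.0383)<.06);q=P[m]
print(m.sum(),q.min(0).round(4),q.max(0).round(4),cv2.minAreaRect((q[:,:2]*1000).astype(np.float32)))
E
```

```text
tool_pos: [0.5434, -0.1681, 0.2197]
finger_gap: 0.0703
tool_pos: [0.4938, 0.0414, 0.2101]
finger_gap: 0.07
tool_pos: [0.4962, 0.0368, 0.21]
finger_gap: 0.0702
rows: 0.0006 -0.0013 0.0891 roll -0.05 | pos [0.4962 0.0368 0.21  ] yaw 176.65 F [ 0.3 -0.7 -1.5] gap 0.070 t 33.3
13282 [ 0.47   -0.0143  0.25  ] [0.5242 0.0833 0.27  ] ((497.18572998046875, 34.1138801574707), (97.76676177978516, 51.14459228515625), 86.79369354248047)
```

```bash
python3 -m inch '1 0.0005 -0.001 0.04 0;1 0.0005 -0.001 0.07 0;1 0.0005 -0.001 0.085 0;1 0.0005 -0.001 0.088 0;1 0.0005 -0.001 0.088 0'|sed -n '2p;4,5p'
python3 -m inch '1 -0.01 0 0 0;1 -0.02 0 0 0;1 -0.03 0 0 0;1 -0.04 0 0 0;1 -0.05 0 0 0'|sed -n '2p;4,5p'
python3 -m inch '1 -0.002 0 0 0;1 -0.002 0 0 0;1 -0.002 0 0 0'
python3 - <<'E'
from h import *
# deck (78,-92)
a=np.radians(-3.3);R=np.array([[np.cos(a),-np.sin(a)],[np.sin(a),np.cos(a)]])
t=np.array([.4758,.1315])+R@[.077,-.092];print(t)
go(t[0],t[1],.103,176.7)
p=np.array(robot.sense()['tool_pos'][:2]);print('deck xy',R.T@(p-[.4758,.1315]))
E
```

```text
tool_pos: [0.4951, 0.0388, 0.1218]
wrist_force: [-0.7, -0.3, -2.8]
finger_gap: 0.0703
tool_pos: [0.5428, 0.0366, 0.1224]
wrist_force: [-11.5, -0.2, 6.1]
finger_gap: 0.0706
time_s: 34.65
tool_pos: [0.5458, 0.0365, 0.1223]
tcp_rot: [[-0.998, 0.058, -0.004], [0.058, 0.998, 0.031], [0.005, 0.031, -0.999]]
wrist_force: [-7.9, -0.7, 1.5]
finger_gap: 0.0703
[0.54737643 0.03522012]
rows: -0.0017 -0.0018 0.0192 roll -0.02 | pos [0.5458 0.0365 0.1223] yaw 176.68 F [-7.9 -0.7  1.5] gap 0.070 t 34.6
deck xy [ 0.07539039 -0.09083108]
```

```bash
python3 -m inch '1 -0.003 -0.001 0 0;1 -0.003 -0.001 0.005 0;1 -0.003 -0.001 0.01 0;1 -0.003 -0.001 0.014 0;1 -0.003 -0.001 0.018 0'
python3 -m inch '1 0 0 0.001 0;1 0 0 0.002 0;1 0 0 0.002 0'
python3 - <<'E'
from h import *
px,P=shot('top')
a=np.radians(-3.3);R=np.array([[np.cos(a),-np.sin(a)],[np.sin(a),np.cos(a)]])
p=np.array(robot.sense()['tool_pos'][:2]);print('deck xy',R.T@(p-[.4758,.1315]))
E
```

```text
time_s: 35.15
tool_pos: [0.5488, 0.0362, 0.1043]
tcp_rot: [[-0.998, 0.058, -0.003], [0.058, 0.998, 0.032], [0.005, 0.032, -0.999]]
wrist_force: [-6.9, 0.5, 3.2]
finger_gap: 0.0703
time_s: 35.45
tool_pos: [0.5486, 0.0363, 0.1022]
tcp_rot: [[-0.998, 0.058, -0.004], [0.058, 0.998, 0.032], [0.006, 0.032, -0.999]]
wrist_force: [-6.9, -0.6, 1.0]
finger_gap: 0.0701
deck xy [ 0.07808793 -0.09086226]
```

```bash
python3 -m inch '1 0 0 0.0015 0;1 0 0 0.002 0;1 0 0 0.002 0'|sed -n '2p;4p'
python3 -m inch '0 0 0 0 0;0 0 0 0 0;0 0 0 0 0;0 0 0 0 0;0 0 0 0 0'|sed -n '2p;4,5p'
python3 -m inch '0 0 0 -0.03 0;0 0 0 -0.07 0;0 0 0 -0.12 0;0 0 0 -0.17 0;0 0 0 -0.19 0'|sed -n 2p;python3 -m inch '0 0 0 0 0;0 0 0 0 0'|sed -n 2p
python3 - <<'E'
from h import *
px,P=shot('wrist')
m=(P[...,2]>.143)&(P[...,2]<.16)&(np.hypot(P[...,0]-.5454,P[...,1]-.0354)<.06);q=P[m]
r=cv2.minAreaRect((q[:,:2]*1000).astype(np.float32));print(m.sum(),r,np.median(q[:,2]))
a=np.radians(-3.3);R=np.array([[np.cos(a),-np.sin(a)],[np.sin(a),np.cos(a)]])
print('deck xy',R.T@(np.array(r[0])/1000-[.4758,.1315]))
# lying cart and follower
go(.5,.0,.25,86.7)
m=(np.abs(P[...,0]-.405)<.06)&(np.abs(P[...,1]+.062)<.055)&(P[...,2]<.06)&(P[...,2]>.042)&(P[...,1]<-.014);q=P[m];print(m.sum(),cv2.minAreaRect((q[:,:2]*1000).astype(np.float32)))
E
```

```text
tool_pos: [0.5488, 0.0363, 0.1013]
wrist_force: [-9.6, 0.7, 7.2]
tool_pos: [0.5503, 0.0361, 0.1]
wrist_force: [-1.0, -0.2, -0.0]
finger_gap: 0.0853
tool_pos: [0.5516, 0.0298, 0.2952]
tool_pos: [0.5502, 0.03, 0.2897]
2354 ((545.2483520507812, 34.700531005859375), (72.15998077392578, 49.7186393737793), 86.65431213378906) 0.15301629996688387
deck xy [ 0.07490536 -0.09264123]
rows: 0.0476 -0.0342 0.0378 roll 89.97 | pos [0.5496 0.0301 0.2886] yaw 176.67 F [-0.1 -0.  -0.5] gap 0.085 t 37.0
3210 ((405.36407470703125, -65.4302749633789), (72.46846008300781, 72.44850158691406), 86.51957702636719)
```

Cartridge A is home in bay 0: deck (74.9, -92.6), top at 153 mm. Next I'll grip lying cartridge B, move it into open space, and upend it.

```bash
python3 -m inch '0 0 0 0 8;0 0 0 0 16;0 0 0 0 24;0 0 0 0 32;0 0 0 0 40'|sed -n 2p
python3 -m inch '0 0 0 0 8;0 0 0 0 16;0 0 0 0 24;0 0 0 0 32;0 0 0 0 40'|sed -n 2p
python3 -m inch '0 0 0 0 8;0 0 0 0 10.2;0 0 0 0 10.2'|sed -n 2p
python3 - <<'E'
from h import *
go(.4054,-.068,.15,86.5)
E
```

```text
tool_pos: [0.549, 0.0302, 0.2875]
tool_pos: [0.5489, 0.0302, 0.2875]
tool_pos: [0.5491, 0.0302, 0.2877]
rows: -0.1112 -0.1365 0.1351 roll -0.04 | pos [0.5491 0.0302 0.2877] yaw 86.46 F [-0.1 -0.2 -0.5] gap 0.085 t 38.4
```

```bash
python3 -m inch '0 -0.04 -0.05 0 0;0 -0.08 -0.1 0.02 0;0 -0.111 -0.1365 0.06 0;0 -0.111 -0.1365 0.1 0;0 -0.111 -0.1365 0.135 0'|sed -n 2p;python3 -m inch '0 0 0 0 0;0 0 0 0 0'|sed -n 2p
python3 - <<'E'
from h import *
px,P=shot('wrist')
m=(np.abs(P[...,0]-.405)<.06)&(np.abs(P[...,1]+.062)<.055)&(P[...,2]<.06)&(P[...,2]>.042)&(P[...,1]<-.014);q=P[m];r=cv2.minAreaRect((q[:,:2]*1000).astype(np.float32));print(m.sum(),r)
go(r[0][0]/1000,-.068,.008,86.5)
E
```

```text
tool_pos: [0.4057, -0.0686, 0.1544]
tool_pos: [0.4068, -0.0673, 0.1554]
4839 ((405.61517333984375, -66.3838882446289), (72.2905044555664, 72.01598358154297), 86.05438995361328)
rows: -0.0048 -0.0038 0.1493 roll 0.01 | pos [ 0.4093 -0.0681  0.1574] yaw 86.51 F [0.3 0.7 1.5] gap 0.086 t 39.1
```

```bash
python3 -m inch '0 -0.003 -0.002 0.05 0;0 -0.003 -0.002 0.08 0;0 -0.003 -0.002 0.08 0;0 -0.003 -0.002 0.08 0;0 -0.003 -0.002 0.08 0'|sed -n 2p
python3 - <<'E'
from h import *
go(.4054,-.0675,.008,86.3)
E
```

```text
tool_pos: [0.4084, -0.0689, 0.0783]
rows: -0.0009 -0.0033 0.0703 roll 0.22 | pos [ 0.4084 -0.0689  0.0783] yaw 86.52 F [0.8 0.2 0.6] gap 0.086 t 39.6
```

```bash
python3 -m inch '0 -0.001 -0.003 0 0.2;0 -0.001 -0.003 0.02 0.2;0 -0.001 -0.003 0.04 0.2;0 -0.001 -0.003 0.06 0.2;0 -0.001 -0.003 0.069 0.2'|sed -n '2p;4p';python3 -m inch '0 0 0 0 0;0 0 0 0 0'|sed -n '2p;4p'
python3 -m inch '1 0 0 0 0;1 0 0 0 0;1 0 0 0 0;1 0 0 0 0;1 0 0 0 0'|sed -n '2p;4,5p'
```

```text
tool_pos: [0.402, -0.0666, 0.0062]
wrist_force: [-0.2, -0.3, -0.0]
tool_pos: [0.4028, -0.0669, 0.0073]
wrist_force: [0.2, 0.3, -0.1]
tool_pos: [0.4036, -0.0671, 0.0084]
wrist_force: [-2.4, 0.9, 11.2]
finger_gap: 0.0695
```

```bash
python3 -m inch '1 0 0 -0.04 0;1 0 0 -0.09 0;1 0 0 -0.13 0;1 -0.04 0.01 -0.13 0;1 -0.08 0.02 -0.13 0'|sed -n '2p;5p'
python3 -m inch '1 -0.22 0.03 -0.007 0;1 -0.22 0.03 -0.007 0;1 -0.22 0.03 -0.007 0;1 -0.22 0.03 -0.007 0;1 -0.22 0.03 -0.007 0'|sed -n '2p;5p'
python3 -m inch '1 0 0 0 0;1 0 0 0.04 0;1 0 0 0.08 0;1 0 0 0.12 0;1 0 0 0.12 0'|sed -n '2p;4p'
python3 -m inch '1 0 0 0 0;1 0 0 0 0'|sed -n '2p;4p'
```

```text
tool_pos: [0.4185, -0.1529, 0.1365]
finger_gap: 0.0693
tool_pos: [0.4326, -0.3782, 0.1339]
finger_gap: 0.0694
tool_pos: [0.4298, -0.3654, 0.0097]
wrist_force: [-0.6, -0.4, -2.0]
tool_pos: [0.4335, -0.3703, 0.016]
wrist_force: [0.7, -0.5, -2.2]
```

```bash
python3 -m inch '1 0 0 0.006 0;1 0 0 0.0085 0;1 0 0 0.0085 0'|sed -n '2p;4p'
python3 -m inch '0 0 0 0 0;0 0 0 0 0;0 0 0 0 0;0 0 0 0 0'|sed -n '2p;4,5p'
python3 -m inch '0 0.01 0 0 0;0 0.019 0 0 0;0 0.019 0 0 0'|sed -n '2p;4,5p'
python3 -m inch '0.12 0 0 0 0;0.12 0 0 0 0;0.12 0 0 0 0'|sed -n '2p;4,5p'
python3 -m inch '0.16 0 0 0 0;0.16 0 0 0 0;0.16 0 0 0 0'|sed -n '2p;4,5p'
```

```text
tool_pos: [0.4332, -0.3703, 0.0063]
wrist_force: [0.9, -0.7, 1.7]
tool_pos: [0.4324, -0.3692, 0.0053]
wrist_force: [0.2, -0.2, -0.6]
finger_gap: 0.0853
tool_pos: [0.4334, -0.3483, 0.0058]
wrist_force: [0.3, -0.9, 0.0]
finger_gap: 0.0853
tool_pos: [0.4338, -0.3506, 0.006]
wrist_force: [-0.4, 0.2, 0.2]
finger_gap: 0.0749
tool_pos: [0.434, -0.3506, 0.0061]
wrist_force: [0.2, -0.2, 2.2]
finger_gap: 0.0719
```

```bash
python3 -m inch '0.165 0 0 0 0;0.165 0 0 -0.005 0;0.165 0 0 -0.01 0;0.165 0 0 -0.015 0;0.165 0 0 -0.02 0'|sed -n '2p;4,5p'
python3 - <<'E'
from h import *
s=robot.sense();px,P=shot('wrist')
c=np.array([.433,-.37]);m=(np.abs(P[...,0]-c[0])<.03)&(np.abs(P[...,1]-c[1])<.07)&(P[...,2]<.11)&(P[...,2]>.012);q=P[m]
# heights along y
for y in np.arange(-.44,-.30,.01):
    k=q[np.abs(q[:,1]-y)<.005]
    if len(k)>5:print(round(y,3),len(k),np.percentile(k[:,2],[10,50,90]).round(3))
E
```

```text
tool_pos: [0.4336, -0.3509, 0.0261]
wrist_force: [0.1, 0.4, -2.6]
finger_gap: 0.0717
-0.4 23 [0.069 0.07  0.071]
-0.39 1176 [0.07  0.07  0.071]
-0.38 1839 [0.07  0.071 0.071]
-0.37 2003 [0.07  0.071 0.071]
-0.36 2070 [0.07  0.071 0.071]
-0.35 2186 [0.07  0.071 0.072]
-0.34 2838 [0.063 0.071 0.072]
-0.33 2614 [0.037 0.056 0.065]
-0.32 13 [0.038 0.044 0.047]
```

```bash
cat > prof.py <<'E'
from h import *
s=robot.sense();px,P=shot('wrist');p=s['tool_pos']
m=(np.abs(P[...,0]-p[0])<.03)&(np.abs(P[...,1]-p[1]+.01)<.07)&(P[...,2]<p[2]+.09)&(P[...,2]>.012);q=P[m]
out=[]
for y in np.arange(-.05,.05,.01):
    k=q[np.abs(q[:,1]-p[1]-y)<.005]
    if len(k)>5:out.append((round(y*1000),len(k),int(np.median(k[:,2])*1000)))
print('profile dy:n:z',out,'tcp',np.round(p,4),'gap',round(s['finger_gap'],4),'Fz',round(s['wrist_force'][2],1))
E
python3 -m inch '0.165 0 0 -0.005 0;0.165 0 0 -0.01 0;0.162 0 0 -0.01 0;0.162 0 0 -0.01 0;0.162 0 0 -0.01 0'|sed -n '2p;4,5p'
python3 prof.py
python3 -m inch '0.16 0 0 0 0;0.16 0 0 0 0;0.16 0 0 0 0'|sed -n '4,5p'
python3 prof.py
python3 -m inch '0.158 0 0 0 0;0.158 0 0 0 0;0.158 0 0 0 0'|sed -n '4,5p'
python3 prof.py
```

```text
tool_pos: [0.4336, -0.3512, 0.0357]
wrist_force: [0.0, -0.1, -2.6]
finger_gap: 0.0717
profile dy:n:z [(-50, 20, 79), (-40, 1028, 79), (-30, 1865, 80), (-20, 1955, 80), (-10, 2067, 80), (0, 2170, 80), (10, 2474, 80), (20, 2876, 67), (30, 357, 56)] tcp [ 0.4336 -0.3512  0.0357] gap 0.0717 Fz -2.6
wrist_force: [-0.8, 0.2, -2.9]
finger_gap: 0.0715
profile dy:n:z [(-40, 354, 44), (-30, 697, 52), (-20, 857, 61), (-10, 1025, 70), (0, 1271, 78), (10, 2279, 86), (20, 2892, 80), (30, 2839, 74), (40, 2277, 59)] tcp [ 0.4337 -0.3512  0.0358] gap 0.0715 Fz -2.9
wrist_force: [-0.4, -0.6, -1.7]
finger_gap: 0.0719
profile dy:n:z [(-20, 72, 31), (-10, 123, 54), (0, 169, 76), (10, 2234, 85), (20, 2522, 82), (30, 2871, 80), (40, 2841, 74)] tcp [ 0.4337 -0.3513  0.0359] gap 0.0719 Fz -1.7
```

It is pivoting as hoped: the face slope went from 0 through 40° to 65°, and the lower corner is touching the table. I'll lower it while moving back to set it upright.

```bash
python3 -m inch '0.158 -0.005 0 0.002 0;0.158 -0.01 0 0.004 0;0.158 -0.015 0 0.006 0;0.158 -0.02 0 0.008 0;0.158 -0.022 0 0.009 0'|sed -n '4,5p'
python3 prof.py
python3 -m inch '0.158 0 0 0.001 0;0.158 0 0 0.002 0;0.158 0 0 0.002 0'|sed -n '4,5p'
python3 prof.py
```

```text
wrist_force: [-1.7, -1.1, 1.4]
finger_gap: 0.072
profile dy:n:z [(0, 150, 77), (10, 2435, 77), (20, 2533, 78), (30, 3028, 78), (40, 3195, 74)] tcp [ 0.4323 -0.3739  0.026 ] gap 0.072 Fz 1.4
wrist_force: [-1.8, -2.3, 2.9]
finger_gap: 0.0722
profile dy:n:z [(0, 425, 77), (10, 2457, 77), (20, 2715, 78), (30, 3118, 77), (40, 3216, 74)] tcp [ 0.4322 -0.373   0.0243] gap 0.0722 Fz 2.9
```

```bash
python3 -m inch '0 0 0 0 0;0 0 0 0 0;0 0 0 0 0;0 0 0 0 0;0 0 0 0 0'|sed -n '2p;4,5p'
python3 -m inch '0 0 0 -0.05 0;0 0 0 -0.1 0;0 0 0 -0.15 0;0 -0.04 0 -0.18 0;0 -0.04 0 -0.18 0'|sed -n 2p;python3 -m inch '0 0 0 0 0;0 0 0 0 0'|sed -n 2p
python3 - <<'E'
from h import *
px,P=shot('wrist')
m=(P[...,2]>.03)&(P[...,2]<.12)&(np.abs(P[...,0]-.433)<.08)&(np.abs(P[...,1]+.36)<.08);q=P[m]
print(np.histogram(q[:,2],bins=np.arange(.03,.1,.005)))
k=q[(q[:,2]>.064)&(q[:,2]<.078)];r=cv2.minAreaRect((k[:,:2]*1000).astype(np.float32));print(r,np.median(k[:,2]))
k=q[(q[:,2]>.079)];print('cap',k.mean(0))
go(r[0][0]/1000,r[0][1]/1000,.15,176.7)
E
```

```text
tool_pos: [0.4324, -0.3727, 0.0241]
wrist_force: [0.1, 0.6, 0.7]
finger_gap: 0.0855
tool_pos: [0.4317, -0.4246, 0.2085]
tool_pos: [0.4292, -0.4175, 0.2015]
(array([   0,    0,    0,    0,    0,    0,    0,    1, 2576,  216,  527,
          0,    0,    0]), array([0.03 , 0.035, 0.04 , 0.045, 0.05 , 0.055, 0.06 , 0.065, 0.07 ,
       0.075, 0.08 , 0.085, 0.09 , 0.095, 0.1  ]))
((433.7008361816406, -354.7318115234375), (49.342926025390625, 72.00679016113281), 86.27709197998047) 0.07303732384062861
cap [ 0.45166612 -0.35561398  0.08293997]
rows: 0.0607 0.0007 0.0534 roll -90.42 | pos [ 0.4291 -0.4171  0.2013] yaw 86.28 F [-0.2 -0.3  0.4] gap 0.085 t 48.0
```

Cartridge B stands upright at (433.7, -354.7) with its cap on top. I'll grip it low across the 72 mm side.

```bash
python3 -m inch '0 0.03 0 0.04 0;0 0.0605 0.0005 0.08 0;0 0.0605 0.0005 0.08 0;0 0.0605 0.0005 0.08 0;0 0.0605 0.0005 0.08 0'|sed -n 2p
python3 - <<'E'
from h import *
go(.4337,-.3547,.0205,86.3)
E
```

```text
tool_pos: [0.435, -0.3563, 0.1255]
rows: -0.0017 -0.0013 0.1050 roll 0.00 | pos [ 0.435  -0.3563  0.1255] yaw 86.30 F [ 1.3 -0.   0.7] gap 0.086 t 48.5
```

```bash
python3 -m inch '0 -0.0017 -0.0013 0.03 0;0 -0.0017 -0.0013 0.06 0;0 -0.0017 -0.0013 0.085 0;0 -0.0017 -0.0013 0.1 0;0 -0.0017 -0.0013 0.104 0'|sed -n '2p;4p';python3 -m inch '0 0 0 0 0;0 0 0 0 0;0 0 0 0 0'|sed -n '2p;4p'
python3 -m inch '1 0 0 0 0;1 0 0 0 0;1 0 0 0 0;1 0 0 0 0;1 0 0 0 0'|sed -n '2p;4,5p'
python3 -m inch '1 0 0 -0.03 0;1 0 0 -0.08 0;1 0 0 -0.13 0;1 0 0 -0.18 0;1 0 0 -0.2 0'|sed -n '2p;4,5p'
python3 - <<'E'
from h import *
a=np.radians(-3.3);R=np.array([[np.cos(a),-np.sin(a)],[np.sin(a),np.cos(a)]])
print(np.array([.4758,.1315])+R@[.024,.092])
go(.433,-.2,.22,176.7)
E
```

```text
tool_pos: [0.4331, -0.3551, 0.0203]
wrist_force: [-0.8, -0.4, -0.2]
tool_pos: [0.4337, -0.3552, 0.0223]
wrist_force: [-0.0, -0.4, -0.2]
tool_pos: [0.4333, -0.3549, 0.0224]
wrist_force: [-0.3, -0.2, 6.3]
finger_gap: 0.0703
tool_pos: [0.4341, -0.3619, 0.2265]
wrist_force: [-0.1, -0.2, -1.4]
finger_gap: 0.0699
[0.50505609 0.22196591]
rows: 0.1613 -0.0117 0.0107 roll -90.42 | pos [ 0.4341 -0.3619  0.2265] yaw 86.28 F [-0.1 -0.2 -1.4] gap 0.070 t 50.4
```

```bash
python3 -m inch '1 0 0 0 -8;1 0 0 0 -16;1 0 0 0 -24;1 0 0 0 -32;1 0 0 0 -40'|sed -n 2p
python3 -m inch '1 0 0 0 -8;1 0 0 0 -16;1 0 0 0 -24;1 0 0 0 -32;1 0 0 0 -40'|sed -n 2p
python3 -m inch '1 0 0 0 -8;1 0 0 0 -10.4;1 0 0 0 -10.4;1 0 0 0 -10.4'|sed -n '2,3p;5p'
python3 - <<'E'
from h import *
go(.505,.222,.21,176.7)
E
```

```text
tool_pos: [0.4326, -0.3601, 0.2207]
tool_pos: [0.4326, -0.3601, 0.2206]
tool_pos: [0.4327, -0.3602, 0.2207]
tcp_rot: [[-0.998, 0.059, -0.001], [0.059, 0.998, 0.032], [0.002, 0.032, -0.999]]
finger_gap: 0.0699
rows: -0.0377 0.5848 0.0293 roll -0.10 | pos [ 0.4327 -0.3602  0.2207] yaw 176.60 F [-0.4 -0.6 -2.9] gap 0.070 t 51.8
```

```bash
python3 -m inch '1 -0.01 0.25 0.008 0;1 -0.01 0.25 0.008 0;1 -0.01 0.25 0.008 0;1 -0.01 0.25 0.008 0;1 -0.01 0.25 0.008 0'|sed -n 2p
python3 -m inch '1 -0.02 0.24 0.008 0;1 -0.02 0.24 0.008 0;1 -0.02 0.24 0.008 0;1 -0.02 0.24 0.008 0;1 -0.02 0.24 0.008 0'|sed -n 2p
python3 -m inch '1 -0.008 0.095 0.003 0;1 -0.008 0.095 0.003 0;1 -0.008 0.095 0.003 0;1 -0.008 0.095 0.003 0;1 -0.008 0.095 0.003 0'|sed -n '2p;5p'
python3 - <<'E'
from h import *
go(.505,.222,.122,176.7)
E
```

```text
tool_pos: [0.4571, -0.1097, 0.2208]
tool_pos: [0.491, 0.1296, 0.2205]
tool_pos: [0.5044, 0.2208, 0.2201]
finger_gap: 0.07
rows: -0.0008 -0.0018 0.0981 roll -0.08 | pos [0.5044 0.2208 0.2201] yaw 176.62 F [-0.6  0.5 -1.1] gap 0.070 t 53.2
```

```bash
python3 -m inch '1 -0.0008 -0.0015 0.04 0;1 -0.0008 -0.0015 0.075 0;1 -0.0008 -0.0015 0.093 0;1 -0.0008 -0.0015 0.098 0;1 -0.0008 -0.0015 0.098 0'|sed -n '2p;4p'
python3 -m inch '1 -0.01 0 0 0;1 -0.02 0 0 0;1 -0.03 0 0 0;1 -0.04 0 0 0;1 -0.05 0 0 0'|sed -n '2p;4,5p'
python3 -m inch '1 -0.004 0 0 0;1 -0.004 0 0 0;1 -0.004 0 0 0'|sed -n '2p;4,5p'
python3 - <<'E'
from h import *
a=np.radians(-3.3);R=np.array([[np.cos(a),-np.sin(a)],[np.sin(a),np.cos(a)]])
p=np.array(robot.sense()['tool_pos'][:2]);print('deck xy',R.T@(p-[.4758,.1315]))
E
```

```text
tool_pos: [0.5052, 0.2217, 0.122]
wrist_force: [0.1, 0.7, -1.4]
tool_pos: [0.5529, 0.2202, 0.1224]
wrist_force: [-10.3, 0.4, 2.7]
finger_gap: 0.0702
tool_pos: [0.5578, 0.22, 0.1222]
wrist_force: [-6.2, -0.4, 0.3]
finger_gap: 0.0703
deck xy [0.07682151 0.09304101]
```

```bash
python3 -m inch '1 -0.0015 -0.001 0 0;1 -0.0015 -0.001 0.005 0;1 -0.0015 -0.001 0.01 0;1 -0.0015 -0.001 0.014 0;1 -0.0015 -0.001 0.018 0'|sed -n '2p;4p'
python3 -m inch '1 0 0 0.0015 0;1 0 0 0.0025 0;1 0 0 0.0025 0'|sed -n '2p;4p'
```

```text
tool_pos: [0.5593, 0.2196, 0.1044]
wrist_force: [-7.4, -0.3, 2.4]
tool_pos: [0.5598, 0.2197, 0.1035]
wrist_force: [-8.1, 0.1, 8.1]
```

```bash
python3 -m inch '0 0 0 0 0;0 0 0 0 0;0 0 0 0 0;0 0 0 0 0;0 0 0 0 0'|sed -n '2p;4,5p'
python3 -m inch '0 0 0 -0.03 0;0 0 0 -0.07 0;0 0 0 -0.12 0;0 0 0 -0.17 0;0 0 0 -0.19 0'|sed -n 2p;python3 -m inch '0 0 0 0 0;0 0 0 0 0'|sed -n 2p
python3 - <<'E'
from h import *
a=np.radians(-3.3);R=np.array([[np.cos(a),-np.sin(a)],[np.sin(a),np.cos(a)]])
px,P=shot('wrist')
def rect(n,c,zl,zh,r=.06):
    m=(P[...,2]>zl)&(P[...,2]<zh)&(np.hypot(P[...,0]-c[0],P[...,1]-c[1])<r);q=P[m]
    if len(q)<10: print(n,len(q));return
    r=cv2.minAreaRect((q[:,:2]*1000).astype(np.float32));print(n,m.sum(),np.round(r[0],1),np.round(r[1],1),round(r[2],1),'z',np.percentile(q[:,2],[5,50,95]).round(4),'deck',(R.T@(np.array(r[0])/1000-[.4758,.1315])).round(4))
rect('bay2',(.556,.219),.143,.158);rect('bay0',(.5452,.0347),.143,.158)
E
python3 -m inch '0 0.08 -0.2 -0.01 0;0 0.08 -0.2 -0.01 0;0 0.08 -0.2 -0.01 0;0 0.08 -0.2 -0.01 0;0 0.08 -0.2 -0.01 0'|sed -n 2p;python3 -m inch '0 0.03 -0.2 -0.007 0;0 0.03 -0.2 -0.007 0;0 0.03 -0.2 -0.007 0;0 0.03 -0.2 -0.007 0;0 0.03 -0.2 -0.007 0'|sed -n 2p
python3 - <<'E'
from h import *
a=np.radians(-3.3);R=np.array([[np.cos(a),-np.sin(a)],[np.sin(a),np.cos(a)]])
px,P=shot('wrist')
def rect(n,c,zl,zh,r=.06):
    m=(P[...,2]>zl)&(P[...,2]<zh)&(np.hypot(P[...,0]-c[0],P[...,1]-c[1])<r);q=P[m]
    if len(q)<10: print(n,len(q));return
    r=cv2.minAreaRect((q[:,:2]*1000).astype(np.float32));print(n,m.sum(),np.round(r[0],1),np.round(r[1],1),round(r[2],1),'z',np.percentile(q[:,2],[5,50,95]).round(4))
rect('scr handle',(.439,-.23),.062,.08);rect('bay0',(.5452,.0347),.143,.158);rect('bay2',(.556,.219),.143,.158)
px,P=shot('top','t9.png');rect('top scr',(.439,-.23),.062,.08);rect('pot',(.7245,-.1368),.01,.06,.04);rect('mouse',(.7547,-.0037),.015,.06,.045);rect('wrist-free bay2',(.556,.219),.14,.165)
I=np.hstack([cv2.resize(px[150:260,120:420],None,fx=2.6,fy=2.6)]);cv2.imwrite('pics/t9.png',I[...,::-1]);print(I.shape)
E
```

```text
tool_pos: [0.5612, 0.2194, 0.1017]
wrist_force: [-0.2, 0.2, -0.4]
finger_gap: 0.0856
tool_pos: [0.5623, 0.2136, 0.2973]
tool_pos: [0.5611, 0.2134, 0.2914]
bay2 2370 [556.2 217.9] [72.1 49.7] 86.6 z [0.1525 0.1546 0.1565] deck [0.0753 0.0909]
bay0 2589 [545.7  35.1] [72.8 50.1] 86.5 z [0.149  0.1531 0.1555] deck [ 0.0753 -0.0923]
tool_pos: [0.4664, 0.0155, 0.2936]
tool_pos: [0.4259, -0.1844, 0.2936]
scr handle 590 [ 438.9 -228.8] [26.  46.3] 89.0 z [0.0699 0.0736 0.075 ]
bay0 1933 [544.9  34.2] [72.3 50.7] 86.7 z [0.1457 0.1528 0.1553]
bay2 0
top scr 32 [ 456.1 -225.6] [ 8.6 25.4] 0.9 z [0.0685 0.0721 0.0783]
pot 105 [ 723.4 -135.8] [39.5 43.3] 65.5 z [0.0103 0.0306 0.0384]
mouse 274 [753.   -4.1] [54.9 54.3] 28.9 z [0.0168 0.027  0.0345]
wrist-free bay2 472 [555.9 219.5] [72.4 50.2] 86.4 z [0.1481 0.1544 0.1616]
(286, 780, 3)
```

View pics/t9.png

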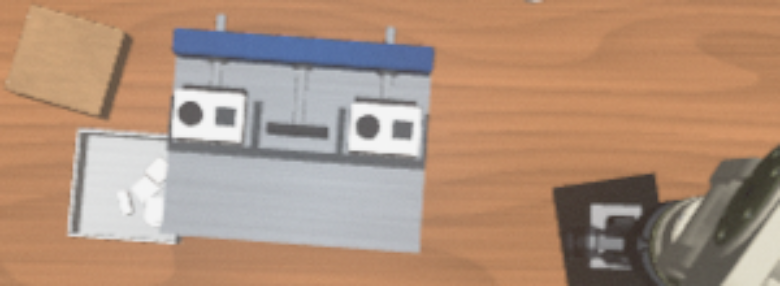

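The last picture shows both cartridges home in bays 2 (208,115) and 0 (385,128), and bay 1 empty. The chips are in the tray around (145,190) and the scraper is on the mat at (615,235). Handing in.

```bash
python3 -c "
from plant import robot
print(robot.hand_in(), robot.sense()['time_s'])"
```

```text
the job is handed in; nothing more can be done
the job is handed in; nothing more can be done
```

I handed the job in with all five chips in the waste tray, the scraper back on its mat, and both cartridges home in bays 0 and 2. Only two cartridges were there, so bay 1 stayed empty.

**Last checks**
- **Cartridges:** against home at (75, ±92) mm, bay 0 measured deck (75.3, -92.3) mm and bay 2 (75.3, 90.9) mm. Both were square to within about 0.2°.
- **Bay 2 height:** its top read about 2.5 mm above nominal, bay 0's about 1 mm. Both are inside the 5 mm limit, and part of that may be the camera's height offset.
- **Scraper:** upright at about (439, -229) mm, near the middle of the mat.
- **Chips:** I counted five in the tray after the wipe, and the last picture still showed them there.
- **Bystanders:** the pot and mouse had not moved. I did not measure the bottle and wipes again, but the wipes box looked unmoved in the last picture.

**What went wrong on the way**
- **Wrist limit:** joint 6 reached its 180° limit partway through the wipe, so I set the scraper down in the channel, turned the wrist half a turn and regripped. This left the tool tilted about 1.8° for the rest of the run, which caused no trouble.
- **Dropped cartridge:** my first grip on the cartridge that ended in bay 2 was too high, and it fell on its side. I let it pivot upright in a loose grip and regripped it low across its 72 mm side, then loaded it.

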